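Load the hinged nest plate and wedge it off its base

TASK

Put the two spare aluminium slugs from the bench into the two empty pockets of the hinged plate, leaving the two slugs already seated where they are. Then grip the wooden levelling wedge by its block and slide it along the bench, tip first, under the middle of the plate's free front edge until that edge has just lifted off its base, by about 4 mm, so that a levelling foot can be fitted. Finish while still holding the wedge there in the gripper, flat on the bench with the plate resting on it and the gripper not touching the plate, and leave the other things on the bench alone.

Things in the scene. Friction and masses are not known exactly. Their poses are not given: they have to be found in the camera images.
- fixture: Fixed steel base on the bench: two side rails 12 mm high, 138 mm apart inside, bare bench between them, open in front; rear crossbar with hinge blocks up to 30 mm high. Origin: on the bench under the centre of the plate lying on it; x points from the plate's free front edge (x = -75 mm) to its hinge (x = +75 mm), y left, z up. The front faces the robot, turned by up to 0.25 rad.
- plate (a joint): Hinge of the plate about its rear lower edge, rad: 0 lying on the base, growing as the front edge rises (lift there = 150 mm x value; 4 mm is 0.027). It turns freely; only the weight of plate (about 0.5 kg) and slugs closes it. Sliding the wedge in takes about 5 to 15 N.
- front_edge (a point): Middle of the plate's lower front edge, where the wedge goes under, 12 mm above the bench at the start. The plate is grey plastic, 150 mm (x) by 170 mm (y) by 22 mm thick, lying on the rails: underside 12 mm, top 34 mm above the bench; four pockets in its top.
- pocket0 (a point): Floor centre of the front right pocket in the plate (blind round hole 32 mm wide, 16 mm deep, 2 mm lead-in; its mouth is 16 mm above this point). A seated slug's origin coincides with it to within 2 mm sideways and the slug stands 34 mm out of the plate. It may be empty or already filled.
- pocket1 (a point): Floor centre of the front left pocket in the plate (blind round hole 32 mm wide, 16 mm deep, 2 mm lead-in; its mouth is 16 mm above this point). A seated slug's origin coincides with it to within 2 mm sideways and the slug stands 34 mm out of the plate. It may be empty or already filled.
- pocket2 (a point): Floor centre of the rear right pocket in the plate (blind round hole 32 mm wide, 16 mm deep, 2 mm lead-in; its mouth is 16 mm above this point). A seated slug's origin coincides with it to within 2 mm sideways and the slug stands 34 mm out of the plate. It may be empty or already filled.
- pocket3 (a point): Floor centre of the rear left pocket in the plate (blind round hole 32 mm wide, 16 mm deep, 2 mm lead-in; its mouth is 16 mm above this point). A seated slug's origin coincides with it to within 2 mm sideways and the slug stands 34 mm out of the plate. It may be empty or already filled.
- slug_a: Turned aluminium slug, a plain upright cylinder 28 mm in diameter and 50 mm high. Origin: centre of its underside, z up along its axis. A spare, standing on the bench.
- slug_b: Turned aluminium slug, a plain upright cylinder 28 mm in diameter and 50 mm high. Origin: centre of its underside, z up along its axis. A spare, standing on the bench.
- slug_c: Turned aluminium slug, a plain upright cylinder 28 mm in diameter and 50 mm high. Origin: centre of its underside, z up along its axis. Already seated in one of the pockets.
- slug_d: Turned aluminium slug, a plain upright cylinder 28 mm in diameter and 50 mm high. Origin: centre of its underside, z up along its axis. Already seated in one of the pockets.
- wedge: Wooden wedge, 90 g, flat on the bench: upright grip block 30 mm long (x), 24 wide (y), 45 high, and a 24 mm wide tongue. Origin: underside of the block's middle; x points to the tip. The tongue's top falls from 26.5 mm high at x = 15 mm to 4 mm at the tip, x = 105 mm (1 in 4): it meets the lying plate's edge with the tip 32 mm past that edge and has lifted it 4 mm at about 48 mm.
- wedge_tip (a point): Tip of the wedge, on its underside, middle of the width (105 mm ahead of the wedge's origin).
- spool: Bystander: filament spool lying flat, 130 mm in diameter, 60 mm high. Origin: centre of its underside.
- driver: Bystander: screwdriver with a black handle, lying on the bench along its x, about 200 mm long. Origin: on the bench under its middle.
- bottle: Bystander: white bottle, 52 mm in diameter, 120 mm high. Origin: centre of its underside.
Mind the look-alikes: they are no part of the job. Of the things that look like the wedge, the middle-sized one is meant.

How it is judged (in metres and radians):
On the way, in this order (a step that is already met when the one before it is completed fails the run):
1. every pocket holds a slug, fully down and let go, the plate still lying on its base (distance between any of slug_a, slug_b, slug_c, slug_d and pocket0 below 0.007 m and distance between any of slug_a, slug_b, slug_c, slug_d and pocket1 below 0.007 m and distance between any of slug_a, slug_b, slug_c, slug_d and pocket2 below 0.007 m and distance between any of slug_a, slug_b, slug_c, slug_d and pocket3 below 0.007 m and value of joint plate below 0.006 rad and contact force between the fingers and slug_a below 0.2 N and contact force between the fingers and slug_b below 0.2 N and contact force between the fingers and slug_c below 0.2 N and contact force between the fingers and slug_d below 0.2 N), for 0.2 s.
2. the wedge, under the front edge, lifts the plate off its base (value of joint plate above 0.01 rad and contact force between wedge and fixture above 1 N and x of wedge_tip in the frame of fixture above -0.055 m), for 0.1 s.
At the end, for the whole second after the job is handed in: Each pocket holds a slug (origin within 7 mm of its floor centre). The plate (joint 0.012 to 0.050, 1.8 to 7.5 mm up in front) rests with over 1 N on the wedge, which is flat on the bench (under 4 mm up, 0.1 rad) and gripped (over 2 N). The robot touches neither plate nor base (distance between any of slug_a, slug_b, slug_c, slug_d and pocket0 below 0.007 m and distance between any of slug_a, slug_b, slug_c, slug_d and pocket1 below 0.007 m and distance between any of slug_a, slug_b, slug_c, slug_d and pocket2 below 0.007 m and distance between any of slug_a, slug_b, slug_c, slug_d and pocket3 below 0.007 m and value of joint plate between 0.012 and 0.05 rad and contact force between wedge and fixture above 1 N and contact force between the fingers and wedge above 2 N and contact force between each of the arm, the fingers and fixture below 0.3 N and height (world z) of wedge below 0.004 m and angle between wedge's own z axis and vertical below 0.1 rad); the arm keeps its last pose, push and grip.
It fails at once if a slug that was already seated is taken out or thrown about (distance of any of slug_c, slug_d from where it was at the start of the episode above 0.02 m).
It fails at once if a bystander is disturbed (distance of any of spool, driver, bottle from where it was at the start of the episode above 0.03 m).
It fails at once if the plate is prised up far (over about 18 mm at the front edge) (value of joint plate above 0.12 rad).
It also fails if it takes over 61 s, if anything falls off the work surface, if the arm or the gripper's body presses on something with over 40 N, if the wrist force passes 120 N, or if a joint passes its speed limit or range.

ROBOT

A 6-joint arm with a two-finger parallel gripper is mounted at the origin on the work surface. World frame = base frame: x ahead of the robot, y to its left, z up, the work surface at z = 0. Lengths are in mm, angles in rad, forces in N, time in s.
With the tool pointing down it reaches from about 350 to 875 mm from the base axis. Payload 4.2 kg.
Tool frame: the origin (TCP) lies at the very end of the fingers, on their centre line; the grasp point (between the pads) lies 19 mm behind it (arm.grasp_offset is the distance from the TCP to the grasp point, in mm); z points along the fingers, y is the direction in which the jaws open and shut (so a half turn about z gives the same grasp; the last joint's range is limited). The gripper opens to 85 mm and grips with 20 to 120 N. Pads are 22 mm wide; open, the fingers measure 114 mm over their backs; the gripper's body (76 mm by 85 mm) begins 54 mm behind the grasp point. The pads swing forward as they close: fully open they stand 13 mm farther back than shut.
Start: joints at [-1.076, 0.385, 0.008, 0, -1.194, -0.259], TCP at [146.03, -607.679, 231.312] pointing down, gripper open.
Joint ranges: [-3.14, 3.14], [-1.21, 2.06], [-1.07, 1.41], [-3.16, 2.05], [-2.99, -0.16], [-3.1, 3.1]. Speed limits (rad/s): [2.79, 2.79, 3.14, 3.14, 3.14, 3.14].

INTERFACE

Orientations are given as a unit quaternion [x, y, z, w].
In Python, from bench import arm gives the robot as it stands.
- The arm moves only by the tool arm_command, never from a script. Its argument "commands" is one flat list of numbers, 4 for each row, row after row: the shift along the tool's x, y, z in m, then the turn about the tool's z in degrees. In form: [tx, ty, tz, roll, tx, ty, tz, roll, ...]. A call has exactly 5 rows; each row shifts and turns the pose as measured when the row begins, along the tool's axes as they then stand; what a row does not reach is not made up. A row lasts 1/10 s, in which the tool goes at most 50 mm and 8.59 degrees, less where a joint would pass 70% of its speed; a pose out of reach is approached as far as the arm can. A call with a gripper value outside its range is refused whole. "jaw" is the opening, from 0 (shut) to 1 (fully open), set as the call begins (left out, the last holds). The fingers move at their own pace and stop on an object; the grip force is fixed at half the most. Time passes only in rows, so rows that do not move let the fingers close, or fill a call up. It gives the time, the measured TCP pose, the force and the opening at its end, in the units of the state.
- arm.read_state(): the state, without advancing time (a new reading comes with each control period).
- arm.get_image(name): name is "scene" or "top" or "wrist"; returns the picture (480x640x3 uint8, red, green, blue); there is no depth.
- arm.camera_info(name): a dict with "camera_matrix" (3x3 intrinsics, pixels), "world_from_camera" (4x4, takes a point from camera to world coordinates). Camera axes: x right, y down, z forward; pixel columns grow to the right and rows downward; lengths in mm; the calibration is good to about 2 mm. A picture is of the moment at which its call begins: read the wrist's pose just before it. camera_info takes no time and is no camera call; for the wrist camera it gives the pose at the moment of the call.
- arm.job_done(): hands the job in, once; it reports no verdict.
Trained networks look in the newest picture that a camera, given by its name, has taken for a name from the list of things; names that differ only in an ending like _2 or _b are one class to them, and where a whole thing is asked for, a point or a joint stands for the part that bears it (a point fixed in the world has none). Each returns a list of dicts, best first, with "confidence" (0 to 1); they miss things now and then, are a little off and sometimes report something else, mostly with a low value. They report only what shows in the picture. A call takes as long as a camera call. They do not tell look-alikes from the thing itself.
- arm.regions_of(camera, target): "mask" (480x640 bool, what is visible of it).
- arm.place_of(camera, target): "centre" ([x, y, z] in mm, in the coordinates of the camera as it stood for that picture, good to about 4 mm: a listed point, or the origin of a listed thing).
The state is a dict: "clock": time; "joints": joint angles; "joint_vel": joint speeds; "joint_efforts": joint torques, N m; "position": TCP position; "ee_rot": TCP orientation; "contact_force": force on the tool from outside, world axes, zero at the start; "wrist_torque": the same for the moment, N m; "gripper_width": finger opening in mm.
Only numpy, scipy, OpenCV 4.12 (cv2) and the standard library are available. Lean on these libraries where they do the work, as an engineer would, in place of code of your own. Each camera call takes 0.05 s, during which the arm holds its last target.

## Working session

There is one attempt and no reset: what is moved stays moved. The work goes in short steps, Python scripts to look and compute and a tool call to move; the robot and the scene stay as the last step left them, time stands still between calls to the robot, and variables do not carry over. Pictures are saved under pics/ and viewed, and the job is handed in when it is done.

Besides the shell and the picture viewer there is one more tool, called by a JSON object that holds its "name" and its "arguments". arm_command: Moves the arm, as the interface text tells. Its arguments: {"type":"object","properties":{"commands":{"type":"array"},"jaw":{"type":"number"}},"required":["commands"]}

```bash
ls; mkdir -p pics
python3 - <<'E'
from bench import arm
import cv2
s=arm.read_state();print(s)
for n in("scene","top"):
    im=arm.get_image(n);cv2.imwrite(f"pics/{n}0.png",im[:,:,::-1]);i=arm.camera_info(n);print(n,i)
E
```

```text
pics
{'clock': 0.0, 'joints': array([-1.07638619e+00,  3.85572446e-01,  6.65141101e-03, -4.76253672e-04,
       -1.19397049e+00, -2.58615018e-01]), 'joint_vel': array([-0.00011248,  0.00014318, -0.00090638,  0.00011371, -0.00210414,
       -0.00039326]), 'joint_efforts': array([-6.32257488e-04, -3.92289770e+01,  1.88391173e+01,  4.18621883e+00,
       -4.76477449e-03,  8.01366951e-06]), 'position': array([ 145.90624289, -607.15351573,  230.22535764]), 'ee_rot': array([-1.17537310e-01,  9.93067890e-01,  1.05559626e-03, -1.79357416e-04]), 'contact_force': array([ 0.22228147, -0.78015426, -0.31902602]), 'wrist_torque': array([ 0.00939083, -0.02037559, -0.046159  ]), 'gripper_width': 85.48887827910539}
scene {'camera_matrix': array([[617.80666076,   0.        , 321.61711748],
       [  0.        , 617.80666076, 238.83376707],
       [  0.        ,   0.        ,   1.        ]]), 'world_from_camera': array([[ 4.24817770e-02,  7.02559118e-01, -7.10356238e-01,
         1.34300522e+03],
       [ 9.98961177e-01, -4.16026489e-02,  1.85953539e-02,
        -3.71552380e+01],
       [-1.64883657e-02, -7.10408267e-01, -7.03596637e-01,
         8.38086804e+02],
       [ 0.00000000e+00,  0.00000000e+00,  0.00000000e+00,
         1.00000000e+00]])}
top {'camera_matrix': array([[531.6754275 ,   0.        , 314.5680191 ],
       [  0.        , 531.6754275 , 238.32574434],
       [  0.        ,   0.        ,   1.        ]]), 'world_from_camera': array([[ 9.39895543e-03, -9.96470126e-01,  8.34203087e-02,
         4.52846450e+02],
       [-9.99916991e-01, -1.01010833e-02, -7.99868144e-03,
        -2.57348761e+01],
       [ 8.81308259e-03, -8.33382048e-02, -9.96482350e-01,
         9.92515653e+02],
       [ 0.00000000e+00,  0.00000000e+00,  0.00000000e+00,
         1.00000000e+00]])}
```

View pics/scene0.png

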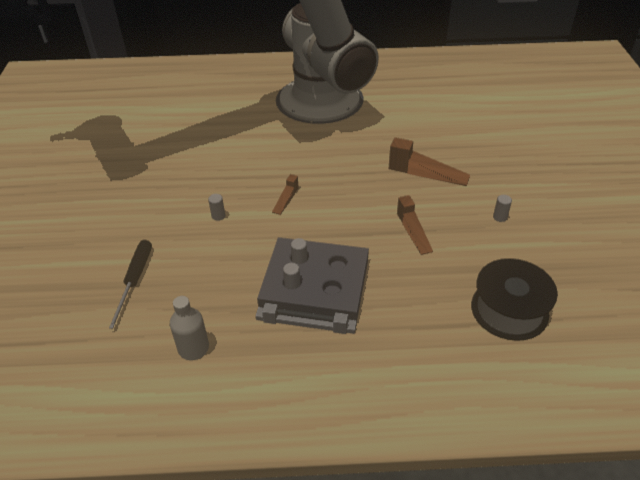

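View pics/top0.png

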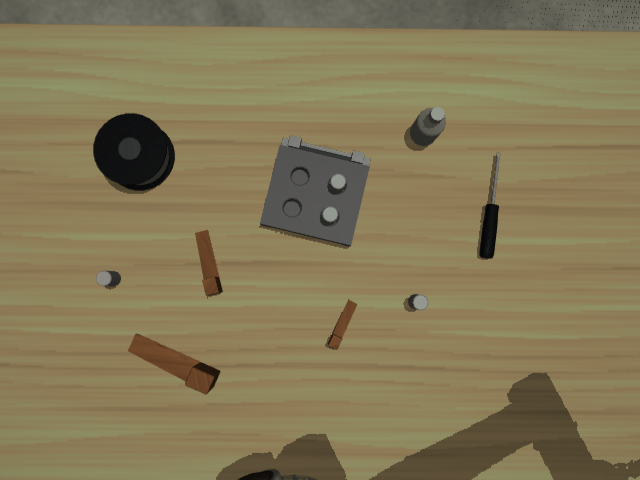

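Wedge candidates (top picture): the large one at (172,363), the middle one at (208,265) and the small one at (342,325). By the description it is the middle one, (208,265). The spare slugs are at (105,279) and (419,302). The empty pockets are the two left ones, at (300,177) and (292,208).

```bash
cat > h.py <<'E'
from bench import arm
import numpy as np, cv2
def ray(cam,uv,z,info=None):
    i=info or arm.camera_info(cam);K=i["camera_matrix"];T=i["world_from_camera"]
    d=T[:3,:3]@np.linalg.inv(K)@np.array([uv[0],uv[1],1.]);o=T[:3,3]
    return o+d*(z-o[2])/d[2]
def proj(cam,P,info=None):
    i=info or arm.camera_info(cam);T=np.linalg.inv(i["world_from_camera"])
    p=T[:3,:3]@np.asarray(P,float)+T[:3,3];p=i["camera_matrix"]@p;return p[:2]/p[2]
def w(cam,c,info=None):
    T=(info or arm.camera_info(cam))["world_from_camera"];return T[:3,:3]@np.asarray(c)+T[:3,3]
E
python3 - <<'E'
from h import *
np.set_printoptions(precision=1,suppress=True)
im={}
for c in("top","scene"):
    im[c]=arm.get_image(c)
    for t in("slug_a","wedge","wedge_tip","fixture","front_edge","pocket0","pocket1","pocket2","pocket3"):
        for r in arm.place_of(c,t):
            p=w(c,r["centre"]);print(c,t,round(r["confidence"],2),p,proj(c,p))
a=cv2.resize(im["top"][120:320,80:440],None,fx=2.2,fy=2.2,interpolation=cv2.INTER_CUBIC)
cv2.imwrite("pics/c1.png",a[:,:,::-1])
print(arm.read_state()["clock"])
E
```

```text
top slug_a 0.63 [631.1 -72.9  22.4] [336.4 186.2]
top slug_a 0.62 [576.1 -58.4  20.9] [328.3 215.8]
top slug_a 0.59 [ 424.  -218.8    2.1] [413.8 299.4]
top slug_a 0.53 [455.5 336.4  -2.3] [115.1 279.5]
top wedge 0.89 [349.5 -75.8   4.4] [336.6 339.5]
top wedge 0.85 [283.1 162.8   1.6] [205.8 375. ]
top wedge 0.77 [445.4 152.6   3.5] [213.4 285.9]
top wedge_tip 0.95 [ 417.7 -106.6    0.9] [353.3 302.2]
top wedge_tip 0.68 [548.1 183.1   2.6] [198.6 230.6]
top wedge_tip 0.62 [341.8 299.5  -2.6] [132.8 341.6]
top fixture 0.88 [610.1 -32.6   0.7] [314.4 199. ]
top fixture 0.6 [538.6 -15.6  13.4] [304.8 236.2]
top front_edge 0.68 [541.4 -14.4  14.9] [304.2 234.6]
top pocket0 0.86 [586.9   3.6  19.3] [294.7 209.7]
top pocket0 0.79 [631.9 -74.6  15.3] [337.1 186.5]
top pocket0 0.69 [580.2 -57.1  18.7] [327.6 213.7]
top pocket0 0.6 [648.9  -5.9  17.5] [300.3 176.8]
top pocket1 0.86 [586.9   3.6  19.3] [294.7 209.7]
top pocket1 0.79 [631.9 -74.6  15.3] [337.1 186.5]
top pocket1 0.69 [580.2 -57.1  18.7] [327.6 213.7]
top pocket1 0.6 [648.9  -5.9  17.5] [300.3 176.8]
top pocket2 0.86 [586.9   3
[... 1661 characters left out ...]
]
scene pocket1 0.32 [461.7 339.7  -4.2] [499.5 220.4]
scene pocket2 0.93 [634.7 -73.2  17.1] [291.5 288.7]
scene pocket2 0.87 [590.2   8.7  17.9] [336.8 267.7]
scene pocket2 0.59 [ 602.4 -362.5    0.3] [130.8 288.1]
scene pocket2 0.58 [569.4 -60.9  21.6] [297.9 259.5]
scene pocket2 0.56 [646.8  -0.2  17.6] [333.7 291.9]
scene pocket2 0.32 [461.7 339.7  -4.2] [499.5 220.4]
scene pocket3 0.93 [634.7 -73.2  17.1] [291.5 288.7]
scene pocket3 0.87 [590.2   8.7  17.9] [336.8 267.7]
scene pocket3 0.59 [ 602.4 -362.5    0.3] [130.8 288.1]
scene pocket3 0.58 [569.4 -60.9  21.6] [297.9 259.5]
scene pocket3 0.56 [646.8  -0.2  17.6] [333.7 291.9]
scene pocket3 0.32 [461.7 339.7  -4.2] [499.5 220.4]
1.1
```

View pics/c1.png

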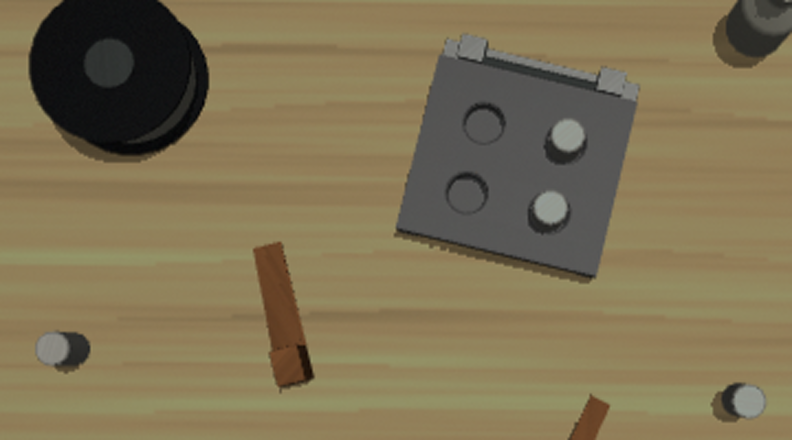

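The crop confirms the choice: the middle wedge has its block at (290,365) and its tip at (268,245), and it measures about 105 mm long by triangulation. Now I'll move over the right-hand slug for a wrist view.

```bash
cat >> h.py <<'E'
from scipy.spatial.transform import Rotation as Ro
np.set_printoptions(precision=4,suppress=True)
def yawof(q):
    R=Ro.from_quat(q).as_matrix();return np.arctan2(-R[1,0],-R[0,0])
def plan(xyz,yaw=None,step=45,n=None):
    """rows from the current pose to tcp xyz (mm), heading yaw (rad), tool down"""
    s=arm.read_state();p=s["position"];y0=yawof(s["ee_rot"]);yaw=y0 if yaw is None else yaw
    d=np.asarray(xyz,float)-p;dy=yaw-y0
    k=n or int(max(np.ceil(np.linalg.norm(d)/step),np.ceil(abs(np.degrees(dy))/8),1))
    rows=[]
    for i in range(k):
        a=y0+dy*i/k;X=np.array([-np.cos(a),-np.sin(a),0]);Y=np.array([-np.sin(a),np.cos(a),0]);v=d/k/1000
        rows.append([round(v@X,4),round(v@Y,4),round(-v[2],4),round(-np.degrees(dy)/k,2)])
    print("pos",p.round(1),"yaw",round(y0,3),"t",s["clock"],"w",round(s["gripper_width"],1),"F",s["contact_force"].round(1));print(rows)
E
python3 -c "
from h import *
plan([424,-216,200],-0.22)"
```

```text
pos [ 146.1 -607.7  231.3] yaw 0.236 t 1.1 w 85.4 F [ 0.4 -0.7 -1.1]
[[np.float64(-0.0329), np.float64(0.0287), np.float64(0.0028), np.float64(2.37)], [np.float64(-0.0317), np.float64(0.0301), np.float64(0.0028), np.float64(2.37)], [np.float64(-0.0304), np.float64(0.0313), np.float64(0.0028), np.float64(2.37)], [np.float64(-0.0291), np.float64(0.0326), np.float64(0.0028), np.float64(2.37)], [np.float64(-0.0277), np.float64(0.0338), np.float64(0.0028), np.float64(2.37)], [np.float64(-0.0263), np.float64(0.0349), np.float64(0.0028), np.float64(2.37)], [np.float64(-0.0248), np.float64(0.0359), np.float64(0.0028), np.float64(2.37)], [np.float64(-0.0233), np.float64(0.0369), np.float64(0.0028), np.float64(2.37)], [np.float64(-0.0217), np.float64(0.0379), np.float64(0.0028), np.float64(2.37)], [np.float64(-0.0202), np.float64(0.0387), np.float64(0.0028), np.float64(2.37)], [np.float64(-0.0185), np.float64(0.0395), np.float64(0.0028), np.float64(2.37)]]
```

{"name": "arm_command", "arguments": {"commands": [-0.033,0.029,0.003,2.5,-0.032,0.03,0.003,2.5,-0.03,0.031,0.003,2.5,-0.029,0.033,0.003,2.5,-0.028,0.034,0.003,2.5]}}

```text
clock: 1.6
position: [275.4, -429.2, 214.8]
ee_rot: [0.0, 1.0, -0.001, 0.0]
contact_force: [-0.3, -0.2, 0.1]
gripper_width: 85.0
```

{"name": "arm_command", "arguments": {"commands": [-0.026,0.035,0.003,2.5,-0.025,0.036,0.003,2.5,-0.023,0.037,0.003,2.5,-0.022,0.038,0.003,2.5,-0.02,0.039,0.003,2.5]}}

```text
clock: 2.1
position: [412.5, -247.8, 200.8]
ee_rot: [0.114, 0.993, -0.002, 0.002]
contact_force: [0.9, -0.7, 1.2]
gripper_width: 85.4
```

```bash
sed -i 's/print(rows)/print(np.array(rows).tolist())/' h.py
python3 - <<'E'
from h import *
plan([424,-216,200],-0.22)
i=arm.camera_info("wrist");im=arm.get_image("wrist");cv2.imwrite("pics/w1.png",im[:,:,::-1])
print(i, arm.read_state()["position"])
for r in arm.place_of("wrist","slug_a"): print(r["confidence"],w("wrist",r["centre"],i))
for r in arm.regions_of("wrist","slug_a"):
  ys,xs=np.nonzero(r["mask"]);print(r["confidence"],xs.min(),xs.max(),ys.min(),ys.max())
E
```

```text
pos [ 412.5 -247.8  200.8] yaw -0.228 t 2.1 w 85.4 F [ 0.9 -0.7  1.2]
[[-0.004, 0.0336, 0.0008, -0.48]]
{'camera_matrix': array([[330.6542,   0.    , 321.5292],
       [  0.    , 330.6542, 238.2373],
       [  0.    ,   0.    ,   1.    ]]), 'world_from_camera': array([[   0.2257,    0.9374,    0.2652,  346.6398],
       [   0.9742,   -0.216 ,   -0.0656, -231.5997],
       [  -0.0042,    0.2732,   -0.9619,  342.8356],
       [   0.    ,    0.    ,    0.    ,    1.    ]])} [ 415.9277 -244.4463  200.4086]
0.94 [575.2884 -59.6388  14.5113]
0.69 [ 424.7434 -222.338    -3.1196]
0.75 338 369 203 239
0.56 518 567 313 354
0.5 477 639 281 389
```

View pics/w1.png

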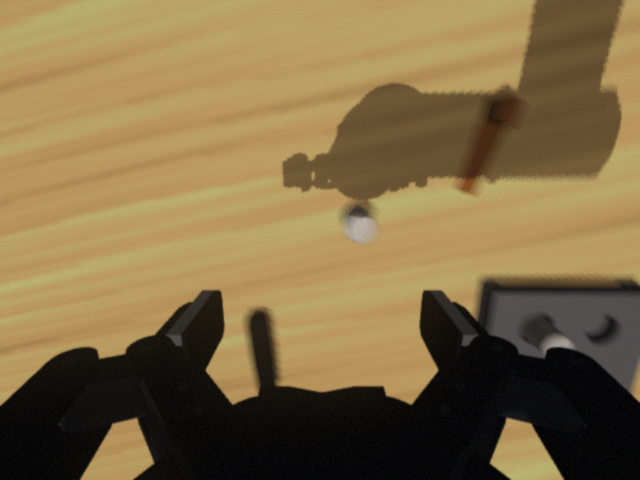

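The moving wrist picture is blurred. It shows the slug's top near (361,230), a driver handle at (262,345), and the small wedge at (490,140). I'll settle directly above the slug and measure again.

{"name": "arm_command", "arguments": {"commands": [-0.003,0.028,0.001,-0.5,0,0,0,0,0,0,0,0,0,0,0,0,0,0,0,0], "jaw": 0.65}}

```text
clock: 2.75
position: [420.6, -223.1, 199.8]
ee_rot: [0.108, 0.994, -0.002, 0.002]
contact_force: [0.3, 0.6, 0.4]
gripper_width: 55.6
```

```bash
cat >> h.py <<'E'
def look(name):
    s=arm.read_state();i=arm.camera_info("wrist");im=arm.get_image("wrist");cv2.imwrite(f"pics/{name}.png",im[:,:,::-1])
    np.savez(f"pics/{name}.npz",im=im,K=i["camera_matrix"],T=i["world_from_camera"],p=s["position"],q=s["ee_rot"])
    return s,i,im
def rel(P,s):
    """world point -> offset along tool axes from the TCP, mm"""
    return Ro.from_quat(s["ee_rot"]).as_matrix().T@(np.asarray(P)-s["position"])
E
python3 - <<'E'
from h import *
plan([424,-218,200],-0.22)
s,i,im=look("w2")
for r in arm.place_of("wrist","slug_a"): print(r["confidence"],w("wrist",r["centre"],i))
a=im[150:300,240:440];cv2.imwrite("pics/w2c.png",cv2.resize(a,None,fx=4,fy=4,interpolation=cv2.INTER_CUBIC)[:,:,::-1])
print("top",ray("top",(419.5,302),50),ray("top",(105,278.5),50),ray("scene",(216.5,200),50),ray("scene",(503.5,201),50))
E
```

```text
pos [ 420.6 -223.1  199.8] yaw -0.216 t 2.75 w 55.6 F [0.3 0.6 0.4]
[[-0.0022, 0.0057, -0.0002, 0.22]]
0.76 [ 422.3602 -219.3632   -2.1505]
top [ 420.892 -219.499   50.   ] [456.9871 335.2258  50.    ] [ 428.0717 -215.8293   50.    ] [464.9303 336.4615  50.    ]
```

View pics/w2c.png

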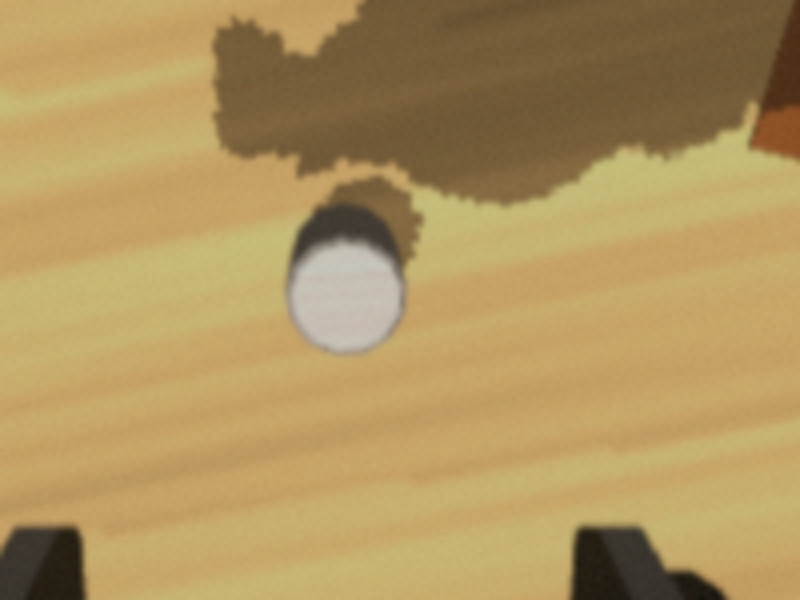

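The crop shows the slug's top at crop (347,296), which is (326.7,224) in the full picture, centred between the fingers.

Run:
```python
from h import *
d=np.load("pics/w2.npz");i=dict(camera_matrix=d["K"],world_from_camera=d["T"])
P=ray("",(326.7,224),50,i);print(P,proj("",[420.6,-223.1,180.8],i))
s=dict(position=d["p"],ee_rot=d["q"]);print(rel(P,s))
# tool-axis tilt
print(Ro.from_quat(d["q"]).as_matrix())
plan([P[0],P[1],60],-0.22)
```

```text
[ 423.0255 -219.1687   50.    ] [320.9901 278.7177]
[ -0.876    4.923  149.7987]
[[-0.9767  0.2144  0.0035]
 [ 0.2144  0.9767 -0.0049]
 [-0.0044 -0.004  -1.    ]]
pos [ 420.7 -222.9  199.8] yaw -0.216 t 2.85 w 55.5 F [-0.7  0.1  0.2]
[[-0.0004, 0.001, 0.035, 0.06], [-0.0004, 0.001, 0.035, 0.06], [-0.0004, 0.001, 0.035, 0.06], [-0.0004, 0.001, 0.035, 0.06]]
```

{"name": "arm_command", "arguments": {"commands": [-0.001,0.004,0.03,0,0,0,0.03,0,0,0,0.03,0,0,0,0.03,0,0,0,0.01,0]}}

```text
clock: 3.35
position: [426.0, -223.0, 69.3]
ee_rot: [0.11, 0.994, -0.003, 0.007]
contact_force: [1.0, -0.8, 0.8]
gripper_width: 55.4
```

Run:
```python
from h import *
plan([423,-219.2,22],-0.22)
```

```text
pos [ 426.  -223.    69.3] yaw -0.219 t 3.35 w 55.4 F [ 1.  -0.8  0.8]
[[0.0019, 0.0015, 0.0237, 0.02], [0.0019, 0.0015, 0.0237, 0.02]]
```

{"name": "arm_command", "arguments": {"commands": [0.0035,0.003,0.012,0,0.001,0.001,0.014,0,0.001,0,0.012,0,0.001,0,0.007,0,0,0,0,0]}}

```text
clock: 3.85
position: [422.8, -219.9, 23.9]
ee_rot: [0.11, 0.994, -0.004, 0.008]
contact_force: [-0.3, -1.0, 0.1]
gripper_width: 55.6
```

Run:
```python
from h import *
plan([423,-219.2,22],-0.22)
print(arm.read_state()["ee_rot"])
```

```text
pos [ 422.8 -219.9   23.9] yaw -0.22 t 3.85 w 55.6 F [-0.3 -1.   0.1]
[[0.0, 0.0007, 0.0019, -0.01]]
[ 0.1099  0.9939 -0.0037  0.0084]
```

{"name": "arm_command", "arguments": {"commands": [0,0.0007,0.001,0,0,0,0,0,0,0,0,0,0,0,0,0,0,0,0,0], "jaw": 0}}

```text
clock: 4.35
position: [425.0, -219.8, 25.3]
ee_rot: [0.11, 0.994, -0.004, 0.011]
contact_force: [0.5, -0.8, -0.4]
gripper_width: 26.0
```

{"name": "arm_command", "arguments": {"commands": [0,0,0,0,0,0,0,0,0,0,-0.005,0,0,0,-0.02,0,0,0,-0.02,0]}}

```text
clock: 4.85
position: [421.7, -218.9, 69.4]
ee_rot: [0.11, 0.994, -0.004, 0.007]
contact_force: [0.8, -0.3, -0.7]
gripper_width: 26.4
```

Run:
```python
from h import *
s,i,im=look("w3")
print(s["position"],s["gripper_width"],Ro.from_quat(s["ee_rot"]).as_matrix()[:,2])
plan([570,0,130],-0.22)
```

```text
[ 421.7286 -218.8715   69.4416] 26.3630755207438 [ 0.0134 -0.0088 -0.9999]
pos [ 423.8 -219.4   72.6] yaw -0.22 t 4.9 w 26.1 F [ 0.4 -0.3  0.7]
[[-0.0158, 0.041, -0.0096, 0.0], [-0.0158, 0.041, -0.0096, 0.0], [-0.0158, 0.041, -0.0096, 0.0], [-0.0158, 0.041, -0.0096, 0.0], [-0.0158, 0.041, -0.0096, 0.0], [-0.0158, 0.041, -0.0096, 0.0]]
```

View pics/w3.png

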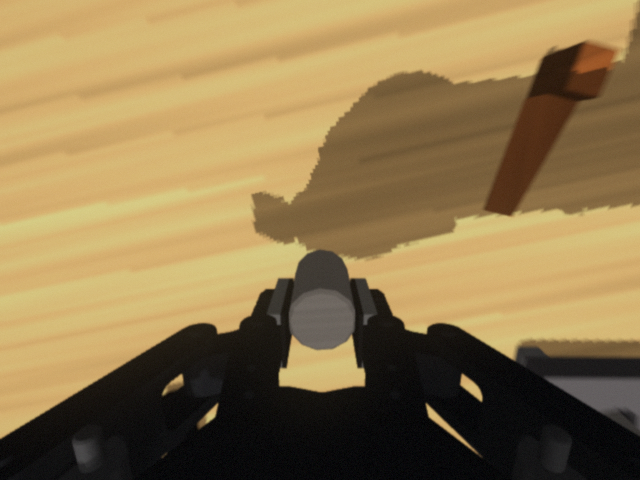

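The slug is held, with its top ellipse centred at (322,319) between the pads. Next I'll go past the plate to view the pockets with the same camera.

Run:
```python
from h import *
plan([700,-20,150],-0.22,n=10)
```

```text
pos [ 423.8 -219.4   72.6] yaw -0.22 t 4.9 w 26.1 F [ 0.4 -0.3  0.7]
[[-0.0226, 0.0255, -0.0077, 0.0], [-0.0226, 0.0255, -0.0077, 0.0], [-0.0226, 0.0255, -0.0077, 0.0], [-0.0226, 0.0255, -0.0077, 0.0], [-0.0226, 0.0255, -0.0077, 0.0], [-0.0226, 0.0255, -0.0077, 0.0], [-0.0226, 0.0255, -0.0077, 0.0], [-0.0226, 0.0255, -0.0077, 0.0], [-0.0226, 0.0255, -0.0077, 0.0], [-0.0226, 0.0255, -0.0077, 0.0]]
```

{"name": "arm_command", "arguments": {"commands": [-0.02,0.022,-0.018,0,-0.022,0.025,-0.018,0,-0.023,0.026,-0.018,0,-0.023,0.026,-0.018,0,-0.023,0.026,-0.004,0]}}

```text
clock: 5.4
position: [557.7, -119.6, 154.1]
ee_rot: [0.113, 0.994, -0.003, 0.01]
contact_force: [1.1, -0.4, -1.1]
gripper_width: 26.0
```

{"name": "arm_command", "arguments": {"commands": [-0.023,0.026,0,0,-0.023,0.026,0,0,-0.023,0.026,0,0,-0.02,0.02,0,0,-0.01,0.005,0,0]}}

```text
clock: 5.9
position: [683.6, -35.0, 156.6]
ee_rot: [0.112, 0.994, -0.003, 0.011]
contact_force: [-0.4, -1.4, -0.2]
gripper_width: 26.2
```

{"name": "arm_command", "arguments": {"commands": [0,0,0,0,0,0,0,0,0,0,0,0,0,0,0,0,0,0,0,0]}}

```text
clock: 6.4
position: [681.7, -35.4, 154.8]
ee_rot: [0.112, 0.994, -0.003, 0.009]
contact_force: [-0.7, -0.8, -1.4]
gripper_width: 26.4
```

Run:
```python
from h import *
s,i,im=look("w4")
print(s["clock"],s["position"],yawof(s["ee_rot"]),s["gripper_width"],Ro.from_quat(s["ee_rot"]).as_matrix()[:,2])
for r in arm.place_of("wrist","pocket1"): c=w("wrist",r["centre"],i);print(r["confidence"],c,proj("",c,i))
```

```text
6.4 [681.6965 -35.3615 154.8369] -0.22449877379355024 26.42348884600728 [ 0.018  -0.0077 -0.9998]
0.84 [636.2593 -75.1116  17.2838] [263.5155 182.1335]
0.83 [589.436   12.6966  22.957 ] [356.3487  97.2576]
0.62 [649.5986  -6.4838  11.5262] [346.5396 178.7054]
```

View pics/w4.png

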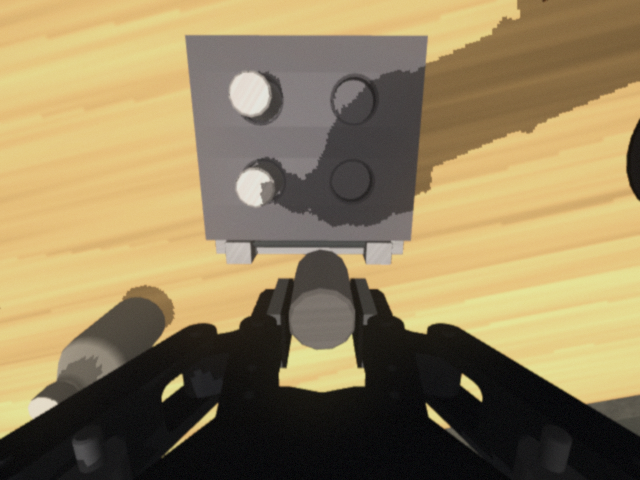

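Clear view: the empty pockets are at (353,100) and (351,181), the seated slugs at (250,93) and (256,187), and the plate's corners at (187,37), (427,37), (411,240) and (206,240). I'll enlarge it to measure more finely.

Run:
```python
from h import *
d=np.load("pics/w4.npz");im=d["im"]
a=im[60:210,310:410].astype(float);a=np.clip((a/160)**0.5*255*1.0,0,255).astype(np.uint8)
a=cv2.resize(a,None,fx=4,fy=4,interpolation=cv2.INTER_CUBIC)
cv2.imwrite("pics/w4c.png",a[:,:,::-1])
```

```text
(no output)
```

View pics/w4c.png

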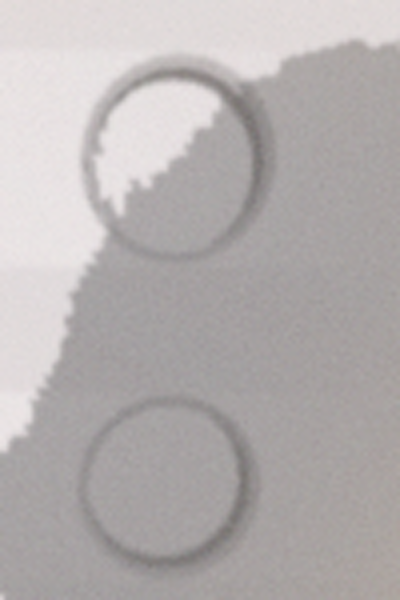

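Run:
```python
from h import *
from scipy.optimize import least_squares
d=np.load("pics/w4.npz");im=d["im"];i=dict(camera_matrix=d["K"],world_from_camera=d["T"])
def fx(p,P): 
    c,s=np.cos(p[2]),np.sin(p[2]);return [p[0]+c*P[0]-s*P[1],p[1]+s*P[0]+c*P[1],P[2]]
cor=[((-75,85,34),(427.5,36.5)),((-75,-85,34),(186.5,36.5)),((75,85,34),(411.5,240)),((75,-85,34),(206,240))]
sl=[(-1,-1,68,(250,93.5)),(1,-1,68,(256,187))]
pk=[(-1,1,34,(354.5,99.4)),(1,1,34,(352,181))]
def res(p,full=False):
    r=[proj("",fx(p,P),i)-np.array(u) for P,u in cor]
    r+=[proj("",fx(p,(a*p[3],b*p[4],z)),i)-np.array(u) for a,b,z,u in pk]
    return np.concatenate(r)
o=least_squares(res,[612,-30,-0.22,30,34]);print(o.x,o.fun.reshape(-1,2))
p=o.x
for a in(-1,1): print(a,fx(p,(a*p[3],p[4],18)),"ray",ray("",pk[(a+1)//2][3],34,i))
g=cv2.resize(im,None,fx=3,fy=3,interpolation=cv2.INTER_CUBIC)
for a in(-1,1):
  for z,r in((34,18),(34,16),(18,16)):
    pts=np.array([proj("",fx(p,(a*p[3]+r*np.cos(t),p[4]+r*np.sin(t),z)),i) for t in np.linspace(0,6.283,80)])
    cv2.polylines(g,[np.round((pts+.5)*3-.5).astype(int)],True,(255,0,0) if r==18 else ((255,255,0) if z==34 else (0,255,0)),1)
g=np.clip((g/160.)**.5*255,0,255).astype(np.uint8)
cv2.imwrite("pics/w4f.png",g[90:690,540:1320,::-1])
np.save("fx.npy",p)
d3=np.load("pics/w3.npz");i3=dict(camera_matrix=d3["K"],world_from_camera=d3["T"])
# held slug offset in tool axes, from w4
s=dict(position=d["p"],ee_rot=d["q"])
zt=d["p"][2]+24.7
print("held slug top rel tool",rel(ray("",(322,319),zt,i),s))
```

```text
[615.6017 -31.197   -0.2216  30.109   34.609 ] [[ 0.8027 -3.1206]
 [-1.7133 -2.196 ]
 [ 0.4206 -0.585 ]
 [ 0.6251 -0.3953]
 [-0.235   3.4679]
 [ 0.2689  3.9899]]
-1 [np.float64(593.8361199751727), np.float64(9.183647227938813), 18] ray [591.5506   9.812   34.    ]
1 [np.float64(652.5815051684643), np.float64(-4.052381590573617), 18] ray [649.472   -3.6464  34.    ]
held slug top rel tool [  1.1177   0.5305 -24.7281]
```

View pics/w4f.png

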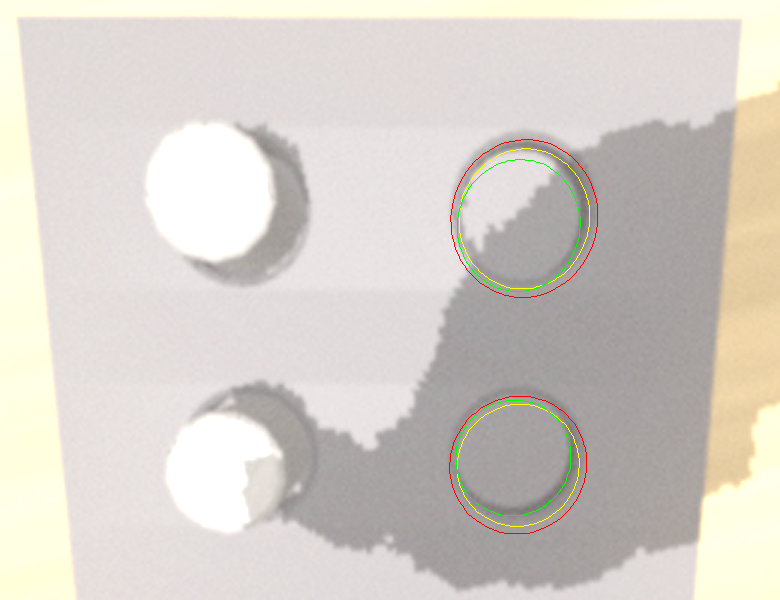

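Run:
```python
from h import *
d=np.load("pics/w4.npz");im=d["im"];i=dict(camera_matrix=d["K"],world_from_camera=d["T"])
g=cv2.resize(im,None,fx=5,fy=5,interpolation=cv2.INTER_CUBIC)
g=np.clip((g/160.)**.5*255,0,255).astype(np.uint8)
for c in((591.2,9.8),(649.3,-3.8)):
  for z,r in((34,18),(32,16),(18,16)):
    pts=np.array([proj("",(c[0]+r*np.cos(t),c[1]+r*np.sin(t),z),i) for t in np.linspace(0,6.283,80)])
    cv2.polylines(g,[np.round((pts+.5)*5-.5).astype(int)],True,(255,0,0) if r==18 else ((255,255,0) if z==32 else (0,255,0)),1)
cv2.imwrite("pics/w4g.png",g[370:970,1550:2050,::-1])
```

```text
(no output)
```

View pics/w4g.png

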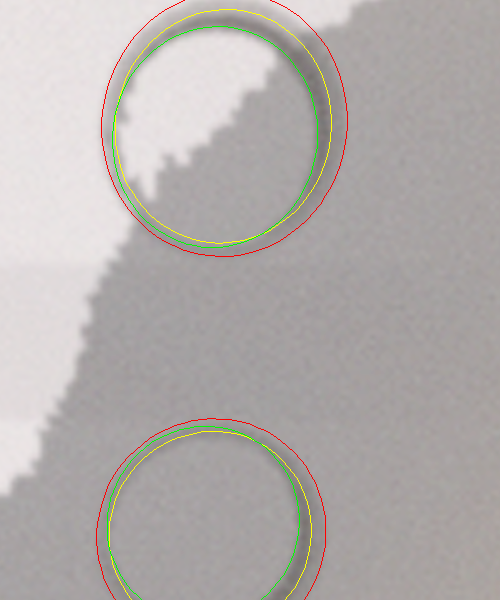

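The projected circles match the pockets. Rear pocket is at about (649.3,-3.8) and front at (591.2,9.8). Rear one first.

Run:
```python
from h import *
plan([650.3,-4.5,85],-0.222,n=5)
```

```text
pos [681.9 -35.3 154.9] yaw -0.224 t 6.5 w 26.3 F [ 0.   0.7 -1.4]
[[0.0075, 0.0046, 0.014, -0.03], [0.0075, 0.0046, 0.014, -0.03], [0.0075, 0.0046, 0.014, -0.03], [0.0075, 0.0046, 0.014, -0.03], [0.0075, 0.0046, 0.014, -0.03]]
```

{"name": "arm_command", "arguments": {"commands": [0.01,0.006,0.016,0,0.01,0.006,0.018,0,0.01,0.006,0.018,0,0.006,0.004,0.014,0,0,0,0,0]}}

```text
clock: 7.0
position: [652.7, -6.8, 88.6]
ee_rot: [0.113, 0.994, -0.002, 0.012]
contact_force: [0.2, -0.1, -0.7]
gripper_width: 26.3
```

Run:
```python
from h import *
plan([650.3,-4.5,75],-0.222,n=3)
print(Ro.from_quat(arm.read_state()["ee_rot"]).as_matrix()[:,2])
```

```text
pos [652.7  -6.8  88.6] yaw -0.227 t 7.0 w 26.3 F [ 0.2 -0.1 -0.7]
[[0.0009, 0.0006, 0.0045, -0.09], [0.0009, 0.0006, 0.0045, -0.09], [0.0009, 0.0006, 0.0045, -0.09]]
[ 0.0234 -0.0072 -0.9997]
```

{"name": "arm_command", "arguments": {"commands": [0.0015,0.001,0.008,-0.3,0.001,0.001,0.008,0,0.001,0,0.006,0,0,0,0,0,0,0,0,0]}}

```text
clock: 7.5
position: [652.5, -4.9, 67.4]
ee_rot: [0.11, 0.994, -0.002, 0.015]
contact_force: [-0.5, -0.2, -0.0]
gripper_width: 26.2
```

Run:
```python
from h import *
plan([650.3,-4.5,62],-0.222,n=1)
s,i,im=look("w5")
cv2.imwrite("pics/w5c.png",cv2.resize(im[100:400,180:480],None,fx=2,fy=2)[:,:,::-1])
print(Ro.from_quat(arm.read_state()["ee_rot"]).as_matrix()[:,2],s["position"])
```

```text
pos [652.5  -4.9  67.4] yaw -0.221 t 7.5 w 26.2 F [-0.5 -0.2 -0. ]
[[0.0022, -0.0001, 0.0054, 0.04]]
[ 0.0283 -0.007  -0.9996] [652.5113  -4.874   67.4382]
```

View pics/w5c.png

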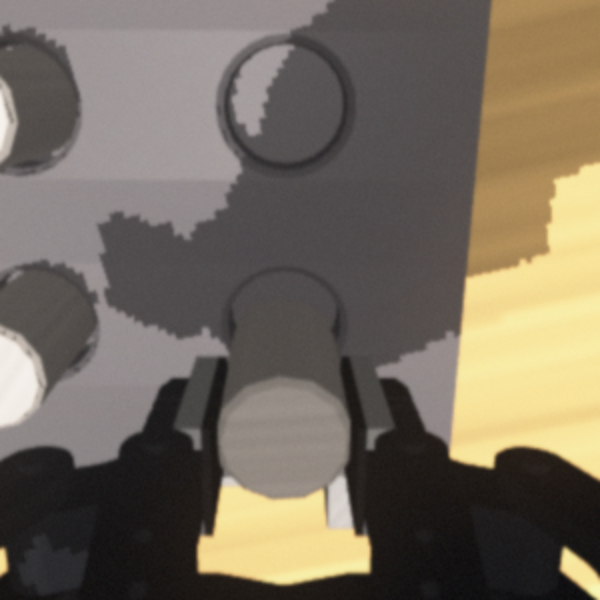

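The slug's bottom is laterally centred on the rear pocket (crop x≈285 for both). It needs about 2 mm towards the robot, then down.

{"name": "arm_command", "arguments": {"commands": [0.0025,0,0.003,0,0.0015,0,0.004,0,0.001,0,0.004,0,0.0005,0,0.003,0,0,0,0,0]}}

```text
clock: 8.05
position: [648.8, -3.6, 53.5]
ee_rot: [0.11, 0.994, -0.001, 0.017]
contact_force: [0.3, -0.0, -0.4]
gripper_width: 26.3
```

Run:
```python
from h import *
plan([650.3,-4.5,43],-0.222,n=1)
print(Ro.from_quat(arm.read_state()["ee_rot"]).as_matrix()[:,2])
```

```text
pos [648.8  -3.6  53.5] yaw -0.221 t 8.05 w 26.3 F [ 0.3 -0.  -0.4]
[[-0.0017, -0.0005, 0.0105, 0.06]]
[ 0.0329 -0.0065 -0.9994]
```

{"name": "arm_command", "arguments": {"commands": [-0.001,0,0.003,0,0,0,0.003,0,0,0,0.003,0,0,0,0.001,0,0,0,0,0]}}

```text
clock: 8.55
position: [649.4, -4.0, 42.4]
ee_rot: [0.11, 0.994, -0.002, 0.016]
contact_force: [-0.4, -0.5, 2.3]
gripper_width: 26.0
```

Run:
```python
from h import *
plan([650.3,-4.5,43],-0.222,n=1)
print(Ro.from_quat(arm.read_state()["ee_rot"]).as_matrix()[:,2])
```

```text
pos [649.4  -4.   42.4] yaw -0.221 t 8.55 w 26.0 F [-0.4 -0.5  2.3]
[[-0.001, -0.0003, -0.0006, 0.05]]
[ 0.0307 -0.0068 -0.9995]
```

{"name": "arm_command", "arguments": {"commands": [0,0,0,0,0,0,0,0,0,0,0,0,0,0,-0.01,0,0,0,-0.03,0], "jaw": 0.5}}

```text
clock: 9.05
position: [645.6, -4.2, 79.8]
ee_rot: [0.111, 0.994, -0.003, 0.011]
contact_force: [0.1, -0.5, 0.1]
gripper_width: 43.0
```

{"name": "arm_command", "arguments": {"commands": [0,0,-0.035,0,0,0,-0.035,0,0,0,-0.015,0,0,0,0,0,0,0,0,0]}}

```text
clock: 9.55
position: [645.7, -3.4, 176.3]
ee_rot: [0.11, 0.994, -0.002, 0.017]
contact_force: [-0.2, -0.2, -0.5]
gripper_width: 42.4
```

Run:
```python
from h import *
s,i,im=look("w6")
print(Ro.from_quat(arm.read_state()["ee_rot"]).as_matrix()[:,2],s["position"],s["gripper_width"])
t=arm.get_image("top")
print([ (r["confidence"],w("top",r["centre"])) for r in arm.place_of("top","slug_a")])
cv2.imwrite("pics/t2.png",t[:,:,::-1])
plan([457,336,200],-0.222,n=10)
```

```text
[ 0.0336 -0.0071 -0.9994] [645.7108  -3.3577 176.2781] 42.4059531076994
[(0.7, array([629.3808, -72.4389,  21.2994])), (0.62, array([649.691 ,  -3.1463,  20.8378])), (0.51, array([575.3041, -59.6613,  19.58  ]))]
pos [645.2  -3.5 174.6] yaw -0.221 t 9.7 w 42.8 F [ 1.2  0.5 -0. ]
[[0.0258, 0.029, -0.0025, 0.01], [0.0258, 0.029, -0.0025, 0.01], [0.0258, 0.029, -0.0025, 0.01], [0.0258, 0.029, -0.0025, 0.01], [0.0258, 0.029, -0.0025, 0.01], [0.0258, 0.029, -0.0025, 0.01], [0.0258, 0.029, -0.0025, 0.01], [0.0258, 0.029, -0.0025, 0.01], [0.0258, 0.029, -0.0025, 0.01], [0.0258, 0.029, -0.0025, 0.01]]
```

View pics/w6.png

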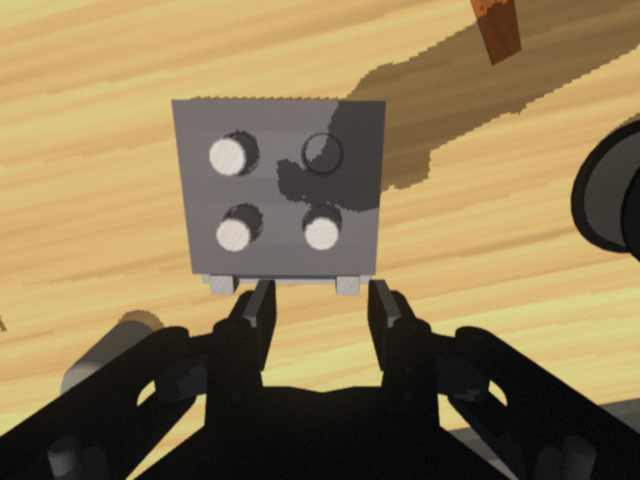

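The rear-left slug is seated at (321,233), like its neighbour at (233,236). Only the front-left pocket at (321,153) is still empty. Next is the other spare.

{"name": "arm_command", "arguments": {"commands": [0.026,0.029,-0.002,0,0.026,0.029,-0.002,0,0.026,0.029,-0.002,0,0.026,0.029,-0.002,0,0.026,0.029,-0.002,0], "jaw": 0.65}}

```text
clock: 10.2
position: [546.4, 166.4, 171.8]
ee_rot: [0.115, 0.993, -0.006, 0.009]
contact_force: [0.4, 0.3, -0.2]
gripper_width: 55.3
```

{"name": "arm_command", "arguments": {"commands": [0.026,0.029,-0.002,0,0.026,0.029,-0.002,0,0.026,0.029,-0.002,0,0.026,0.029,-0.002,0,0.014,0.018,0,0]}}

```text
clock: 10.7
position: [454.5, 329.1, 169.4]
ee_rot: [0.114, 0.993, -0.011, 0.005]
contact_force: [0.6, 0.5, -0.7]
gripper_width: 55.7
```

{"name": "arm_command", "arguments": {"commands": [0,0,0,0,0,0,0,0,0,0,0,0,0,0,0,0,0,0,0,0]}}

```text
clock: 11.2
position: [452.8, 328.3, 165.1]
ee_rot: [0.113, 0.993, -0.015, 0.003]
contact_force: [0.8, -0.7, -0.5]
gripper_width: 55.3
```

Run:
```python
from h import *
s,i,im=look("w7")
print(Ro.from_quat(arm.read_state()["ee_rot"]).as_matrix()[:,2],s["position"],s["gripper_width"])
print([ (r["confidence"],w("wrist",r["centre"],i)) for r in arm.place_of("wrist","slug_a")])
print(proj("",(457,336,50),i))
plan([457,336,200],-0.222,n=1)
```

```text
[ 0.0023 -0.0297 -0.9996] [452.8443 328.311  165.1464] 55.304837698258574
[(0.69, array([459.9429, 343.3333,   0.0834])), (0.61, array([576.4135, -61.3868,  16.6083]))]
[335.7401 234.3488]
pos [452.8 328.5 165.3] yaw -0.227 t 11.3 w 55.5 F [ 0.5 -0.4 -0.1]
[[-0.0024, 0.0083, -0.0347, -0.3]]
```

View pics/w7.png

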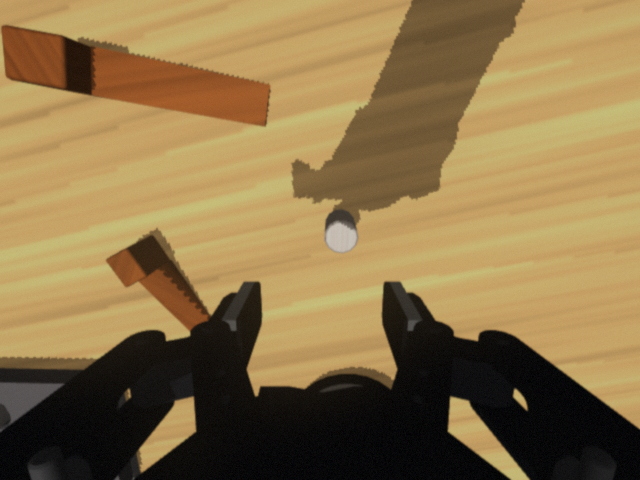

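Run:
```python
from h import *
d=np.load("pics/w7.npz");i=dict(camera_matrix=d["K"],world_from_camera=d["T"])
a=d["im"][190:270,290:390];cv2.imwrite("pics/w7c.png",cv2.resize(a,None,fx=6,fy=6,interpolation=cv2.INTER_CUBIC)[:,:,::-1])
for u in((341.5,237),): print(ray("",u,50,i))
```

```text
[460.1741 340.0586  50.    ]
```

View pics/w7c.png

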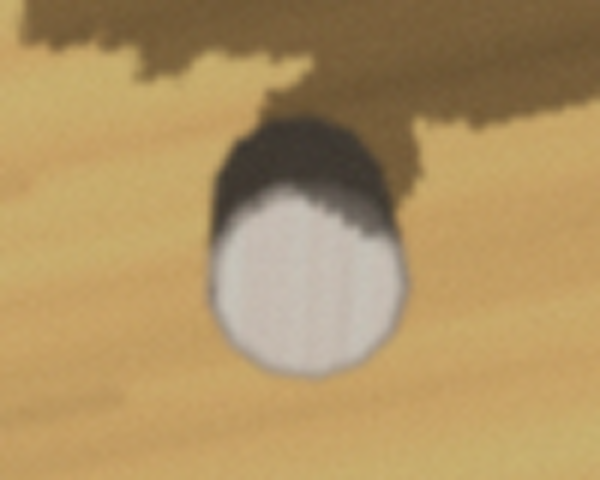

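{"name": "arm_command", "arguments": {"commands": [-0.003,0.008,0.02,0,-0.002,0.006,0.025,0,0,0.001,0.03,0,0,0.001,0.02,0,0,0,0,0]}}

```text
clock: 11.8
position: [464.9, 340.2, 69.7]
ee_rot: [0.115, 0.993, -0.012, 0.005]
contact_force: [-0.4, 0.5, -0.1]
gripper_width: 55.2
```

Run:
```python
from h import *
plan([460,339.5,23],-0.222,n=4)
print(Ro.from_quat(arm.read_state()["ee_rot"]).as_matrix()[:,2])
```

```text
pos [464.9 340.2  69.7] yaw -0.231 t 11.8 w 55.2 F [-0.4  0.5 -0.1]
[[0.0011, -0.0004, 0.0117, -0.12], [0.0011, -0.0004, 0.0117, -0.12], [0.0011, -0.0004, 0.0117, -0.12], [0.0011, -0.0004, 0.0117, -0.12]]
[ 0.0072 -0.0242 -0.9997]
```

{"name": "arm_command", "arguments": {"commands": [0.003,-0.001,0.011,0,0.002,0,0.012,0,0.001,0,0.012,0,0.001,0,0.008,0,0,0,0,0]}}

```text
clock: 12.3
position: [459.1, 340.7, 26.3]
ee_rot: [0.115, 0.993, -0.01, 0.007]
contact_force: [0.2, -0.8, -0.2]
gripper_width: 55.5
```

Run:
```python
from h import *
plan([460,339.5,23],-0.222,n=1)
s,i,im=look("w8");cv2.imwrite("pics/w8c.png",cv2.resize(im[200:440,180:460],None,fx=2,fy=2)[:,:,::-1])
print(Ro.from_quat(arm.read_state()["ee_rot"]).as_matrix()[:,2])
```

```text
pos [459.1 340.7  26.3] yaw -0.231 t 12.3 w 55.5 F [ 0.2 -0.8 -0.2]
[[-0.0011, -0.001, 0.0033, -0.51]]
[ 0.0114 -0.0198 -0.9997]
```

View pics/w8c.png

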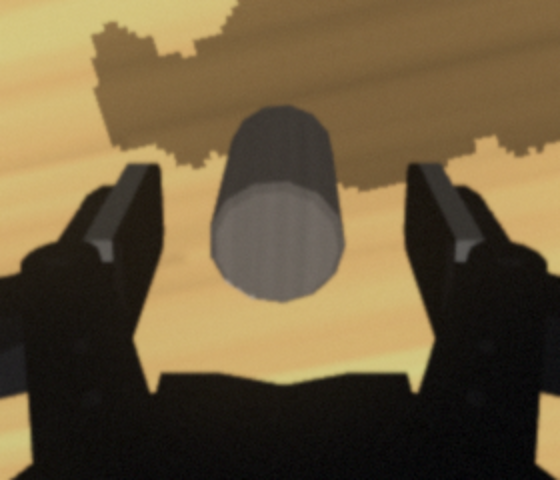

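The slug's top is at crop (277,240), midway between the pads. I'll close on it.

{"name": "arm_command", "arguments": {"commands": [-0.001,-0.001,0.003,0,0,0,0,0,0,0,0,0,0,0,0,0,0,0,0,0], "jaw": 0}}

```text
clock: 12.85
position: [461.1, 340.6, 25.1]
ee_rot: [0.115, 0.993, -0.008, 0.008]
contact_force: [-0.1, 0.8, -0.6]
gripper_width: 26.2
```

{"name": "arm_command", "arguments": {"commands": [0,0,0,0,0,0,-0.005,0,0,0,-0.02,0,0,0,-0.035,0,0,0,-0.035,0]}}

```text
clock: 13.35
position: [457.3, 339.2, 118.0]
ee_rot: [0.116, 0.993, -0.014, 0.004]
contact_force: [-0.1, 0.8, 0.4]
gripper_width: 26.1
```

Run:
```python
from h import *
print(Ro.from_quat(arm.read_state()["ee_rot"]).as_matrix()[:,2])
plan([650,15,155],-0.222,n=9)
```

```text
[ 0.0045 -0.0277 -0.9996]
pos [457.3 339.2 118. ] yaw -0.232 t 13.35 w 26.1 F [-0.1  0.8  0.4]
[[-0.0291, -0.0301, -0.0041, -0.06], [-0.0291, -0.0302, -0.0041, -0.06], [-0.029, -0.0302, -0.0041, -0.06], [-0.029, -0.0302, -0.0041, -0.06], [-0.029, -0.0303, -0.0041, -0.06], [-0.0289, -0.0303, -0.0041, -0.06], [-0.0289, -0.0303, -0.0041, -0.06], [-0.0289, -0.0304, -0.0041, -0.06], [-0.0289, -0.0304, -0.0041, -0.06]]
```

{"name": "arm_command", "arguments": {"commands": [-0.029,-0.03,-0.007,-0.1,-0.029,-0.03,-0.007,-0.1,-0.029,-0.03,-0.007,-0.1,-0.029,-0.03,-0.007,-0.1,-0.029,-0.03,-0.007,-0.1]}}

```text
clock: 13.85
position: [568.8, 163.5, 168.3]
ee_rot: [0.105, 0.994, -0.008, 0.009]
contact_force: [1.0, 0.9, -1.1]
gripper_width: 25.7
```

{"name": "arm_command", "arguments": {"commands": [-0.029,-0.03,0,0,-0.029,-0.03,0,0,-0.029,-0.03,0,0,-0.015,-0.02,0,0,0,0,0,0]}}

```text
clock: 14.35
position: [650.4, 24.6, 175.7]
ee_rot: [0.108, 0.994, -0.007, 0.012]
contact_force: [-0.1, -0.7, -0.8]
gripper_width: 26.2
```

Run:
```python
from h import *
plan([650,0,150],-0.222,n=1)
s,i,im=look("w9")
print(Ro.from_quat(arm.read_state()["ee_rot"]).as_matrix()[:,2],s["position"],s["gripper_width"])
```

```text
pos [650.4  24.6 175.7] yaw -0.215 t 14.35 w 26.2 F [-0.1 -0.7 -0.8]
[[-0.0049, -0.0241, 0.0257, 0.37]]
[ 0.0217 -0.0152 -0.9996] [650.365   24.5968 175.6941] 26.200299908891317
```

View pics/w9.png

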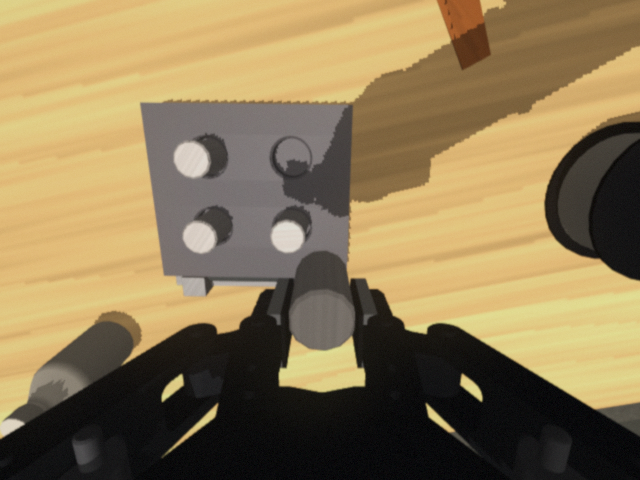

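The front-left pocket is at (291,157) and the held slug's top at (322,318).

Run:
```python
from h import *
d=np.load("pics/w9.npz");im=d["im"];i=dict(camera_matrix=d["K"],world_from_camera=d["T"])
s=dict(position=d["p"],ee_rot=d["q"]);print("held",rel(ray("",(322,318.5),d["p"][2]+25,i),s),"pocket",ray("",(291.2,157.3),34,i))
c=(591.2,9.8)
g=cv2.resize(im,None,fx=6,fy=6,interpolation=cv2.INTER_CUBIC)
g=np.clip((g/200.)**.6*255,0,255).astype(np.uint8)
for z,r in((34,18),(18,16)):
    pts=np.array([proj("",(c[0]+r*np.cos(t),c[1]+r*np.sin(t),z),i) for t in np.linspace(0,6.283,80)])
    cv2.polylines(g,[np.round((pts+.5)*6-.5).astype(int)],True,(255,0,0) if r==18 else (0,255,0),1)
cv2.imwrite("pics/w9c.png",g[120*6:200*6,250*6:340*6,::-1])
```

```text
held [  1.4544   0.5204 -25.0505] pocket [591.3007  10.3844  34.    ]
```

View pics/w9c.png

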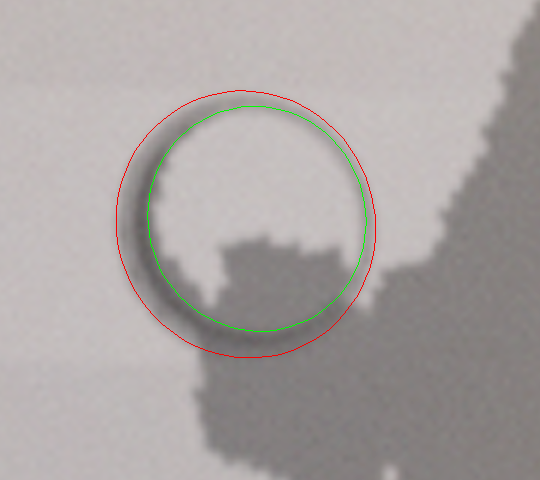

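{"name": "arm_command", "arguments": {"commands": [0.012,-0.007,0.016,0,0.014,-0.007,0.022,0,0.014,-0.007,0.022,0,0.01,-0.006,0.018,0,0,0,0,0]}}

```text
clock: 14.9
position: [593.9, 12.3, 96.1]
ee_rot: [0.105, 0.994, -0.005, 0.013]
contact_force: [0.1, -0.2, -1.2]
gripper_width: 26.1
```

Run:
```python
from h import *
plan([592.6,9.2,66],-0.222,n=3)
print(Ro.from_quat(arm.read_state()["ee_rot"]).as_matrix()[:,2])
```

```text
pos [593.9  12.3  96.1] yaw -0.211 t 14.9 w 26.1 F [ 0.1 -0.2 -1.2]
[[0.0002, -0.0011, 0.01, 0.22], [0.0002, -0.0011, 0.01, 0.22], [0.0002, -0.0011, 0.01, 0.22]]
[ 0.0242 -0.0134 -0.9996]
```

{"name": "arm_command", "arguments": {"commands": [0.001,-0.002,0.008,0.3,0.001,-0.001,0.01,0.3,0.001,-0.001,0.008,0,0.0005,0,0.003,0,0,0,0,0]}}

```text
clock: 15.4
position: [593.8, 11.5, 68.1]
ee_rot: [0.109, 0.994, -0.004, 0.016]
contact_force: [-0.3, 0.1, -1.0]
gripper_width: 26.3
```

Run:
```python
from h import *
plan([592.6,9.2,62],-0.222,n=1)
s,i,im=look("w10")
cv2.imwrite("pics/w10c.png",cv2.resize(im[150:400,180:480],None,fx=2,fy=2)[:,:,::-1])
print(Ro.from_quat(arm.read_state()["ee_rot"]).as_matrix()[:,2])
```

```text
pos [593.8  11.5  68.1] yaw -0.218 t 15.4 w 26.3 F [-0.3  0.1 -1. ]
[[0.0006, -0.0025, 0.0061, 0.23]]
[ 0.0316 -0.0122 -0.9994]
```

View pics/w10c.png

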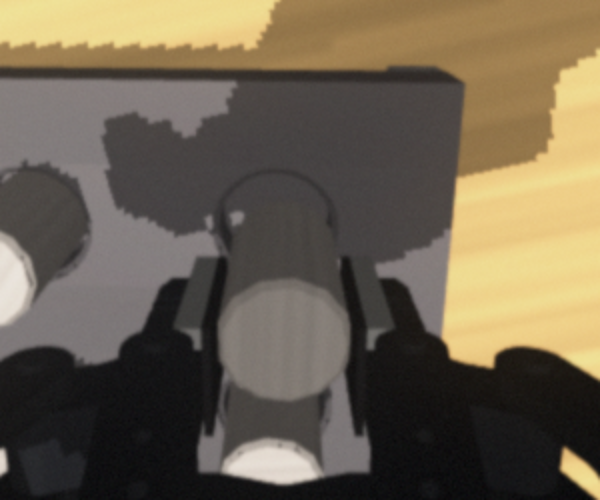

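The pocket's centre is at crop x≈276 and the slug's bottom at x≈282, which agrees with the planned 2.5 mm shift. Shifting, then lowering.

{"name": "arm_command", "arguments": {"commands": [0.0015,-0.0025,0.002,0.2,0.001,-0.001,0.004,0,0.001,0,0.004,0,0.0005,0,0.003,0,0,0,0,0]}}

```text
clock: 15.95
position: [590.1, 8.5, 55.0]
ee_rot: [0.111, 0.994, -0.004, 0.017]
contact_force: [0.5, 0.2, -0.7]
gripper_width: 26.3
```

Run:
```python
from h import *
plan([592.6,9.2,43],-0.222,n=1)
print(Ro.from_quat(arm.read_state()["ee_rot"]).as_matrix()[:,2])
```

```text
pos [590.1   8.5  55. ] yaw -0.222 t 15.95 w 26.3 F [ 0.5  0.2 -0.7]
[[-0.0023, 0.0012, 0.012, -0.01]]
[ 0.0336 -0.0118 -0.9994]
```

{"name": "arm_command", "arguments": {"commands": [-0.0015,0.0007,0.003,0,0,0,0.003,0,0,0,0.004,0,0,0,0.002,0,0,0,0,0]}}

```text
clock: 16.45
position: [592.9, 8.9, 42.6]
ee_rot: [0.111, 0.994, -0.004, 0.018]
contact_force: [-0.4, 0.4, 2.4]
gripper_width: 26.2
```

Run:
```python
from h import *
plan([592.6,9.2,43],-0.222,n=1)
```

```text
pos [592.9   8.9  42.6] yaw -0.222 t 16.45 w 26.2 F [-0.4  0.4  2.4]
[[0.0004, 0.0003, -0.0004, 0.02]]
```

{"name": "arm_command", "arguments": {"commands": [0,0,0,0,0,0,0,0,0,0,0,0,0,0,-0.01,0,0,0,-0.03,0], "jaw": 0.5}}

```text
clock: 16.95
position: [589.0, 8.8, 80.1]
ee_rot: [0.111, 0.994, -0.005, 0.014]
contact_force: [-0.2, -0.8, -0.2]
gripper_width: 42.8
```

{"name": "arm_command", "arguments": {"commands": [0,0,-0.035,0,0,0,-0.035,0,0,0,-0.015,0,0,0,0,0,0,0,0,0]}}

```text
clock: 17.45
position: [588.5, 10.3, 175.7]
ee_rot: [0.111, 0.994, -0.004, 0.019]
contact_force: [-0.3, -0.1, -0.7]
gripper_width: 42.3
```

Run:
```python
from h import *
s,i,im=look("w11")
print(Ro.from_quat(s["ee_rot"]).as_matrix()[:,2],s["position"],s["gripper_width"])
t=arm.get_image("top")
cv2.imwrite("pics/t3.png",cv2.resize(t[120:320,80:440],None,fx=2.2,fy=2.2,interpolation=cv2.INTER_CUBIC)[:,:,::-1])
for n in("wedge","wedge_tip"):print(n,[ (r["confidence"],w("top",r["centre"])) for r in arm.place_of("top",n)])
```

```text
[ 0.0372 -0.0115 -0.9992] [588.5381  10.3267 175.7111] 42.339181772286224
wedge [(0.85, array([283.9444, 165.0668,   2.3165])), (0.76, array([350.0887, -74.7303,   2.4528])), (0.68, array([442.9349, 149.873 ,   3.8063])), (0.47, array([610.4849, -30.0821,   2.1168])), (0.3, array([ 601.4762, -362.2438,   -3.4976]))]
wedge_tip [(0.93, array([ 417.7199, -103.4079,    1.2196])), (0.9, array([546.4837, 180.6071,  -0.9181]))]
```

View pics/w11.png

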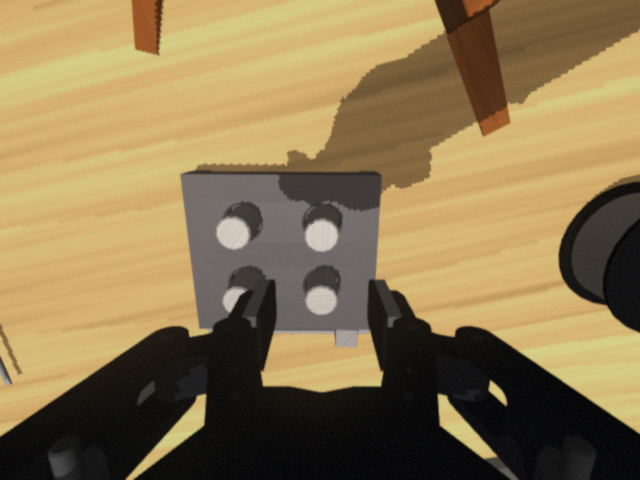

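View pics/t3.png

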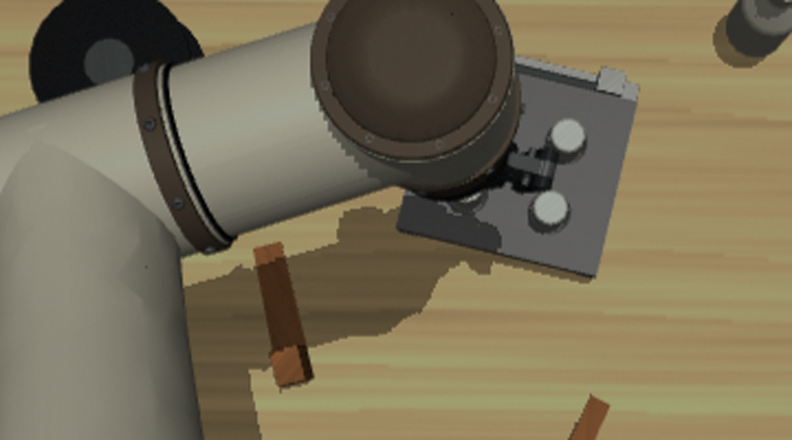

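All four slugs now stand in their pockets (321,233), (321,299), (234,233) and (237,299) in the wrist view. Next, the middle wedge.

Run:
```python
from h import *
d=np.load("pics/w11.npz");i=dict(camera_matrix=d["K"],world_from_camera=d["T"])
a,b=ray("",(181.5,173),34,i),ray("",(381,173.5),34,i);print(a,b,(a+b)/2,np.linalg.norm(a-b),np.arctan2(-(b-a)[0],(b-a)[1]))
plan([450,153,160],0.27,n=7)
```

```text
[523.7644 -96.1799  34.    ] [560.8868  67.5491  34.    ] [542.3256 -14.3154  34.    ] 167.88462271082145 -0.22296181130612422
pos [588.   10.1 174. ] yaw -0.221 t 17.65 w 42.4 F [-0.8  0.1  0.3]
[[0.0237, 0.0156, 0.002, -4.02], [0.0226, 0.0172, 0.002, -4.02], [0.0213, 0.0188, 0.002, -4.02], [0.0199, 0.0202, 0.002, -4.02], [0.0185, 0.0216, 0.002, -4.02], [0.0169, 0.0228, 0.002, -4.02], [0.0153, 0.0239, 0.002, -4.02]]
```

{"name": "arm_command", "arguments": {"commands": [0.024,0.016,0.002,-4,0.023,0.017,0.002,-4,0.021,0.019,0.002,-4,0.02,0.02,0.002,-4,0.019,0.021,0.002,-4], "jaw": 0.65}}

```text
clock: 18.15
position: [485.6, 111.4, 152.6]
ee_rot: [-0.067, 0.998, -0.01, 0.012]
contact_force: [-0.2, 0.2, 0.0]
gripper_width: 55.4
```

{"name": "arm_command", "arguments": {"commands": [0.017,0.023,0.002,-4,0.015,0.024,0.002,-4,0.003,0.004,0,-1,0,0,0,0,0,0,0,0]}}

```text
clock: 18.65
position: [437.0, 156.5, 142.3]
ee_rot: [-0.15, 0.989, -0.013, 0.006]
contact_force: [0.4, 0.0, -0.4]
gripper_width: 55.6
```

Run:
```python
from h import *
plan([450,153,160],0.27,n=1)
s,i,im=look("w12")
print(Ro.from_quat(s["ee_rot"]).as_matrix()[:,2],s["position"],s["gripper_width"])
for n in("wedge","wedge_tip"):
  for r in arm.place_of("wrist",n): c=w("wrist",r["centre"],i);print(n,r["confidence"],c,proj("",c,i))
```

```text
pos [437.  156.5 142.3] yaw 0.302 t 18.65 w 55.6 F [ 0.4  0.  -0.4]
[[-0.0114, -0.0072, -0.0177, 1.84]]
[ 0.0162 -0.024  -0.9996] [436.9704 156.5153 142.3402] 55.6215260947142
wedge 0.91 [453.2221 152.2831   5.1241] [315.9653 240.7353]
wedge 0.91 [350.8584 -70.9723   0.3838] [79.0408 33.1643]
wedge 0.58 [284.7087 158.6884  -1.6054] [389.1541  39.0322]
wedge_tip 0.82 [342.9804 299.8331  -0.9142] [524.3161 169.8012]
wedge_tip 0.75 [ 423.7129 -110.0492    0.7667] [ 22.776  113.1806]
```

View pics/w12.png

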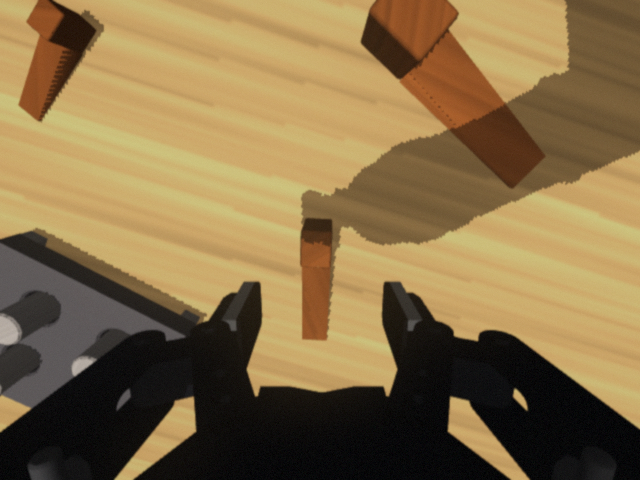

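The middle wedge is at (316,250), with the large one at (460,90) and the small one at (55,60). I'll crop closely for its corners.

Run:
```python
from h import *
d=np.load("pics/w12.npz");im=d["im"]
g=cv2.resize(im[205:350,270:370],None,fx=4,fy=4,interpolation=cv2.INTER_CUBIC)
cv2.imwrite("pics/w12c.png",np.clip((g/255.)**.6*255,0,255).astype(np.uint8)[:,:,::-1])
```

```text
(no output)
```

View pics/w12c.png

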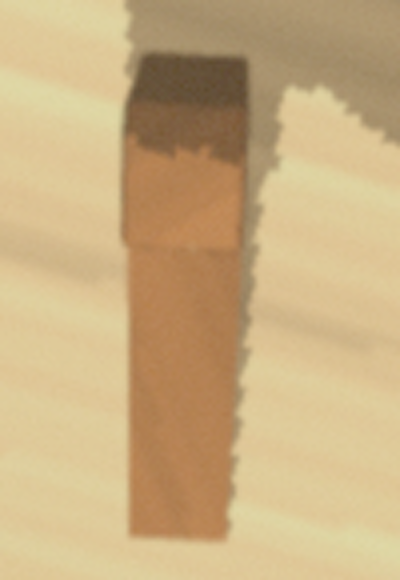

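Run:
```python
from h import *
d=np.load("pics/w12.npz");i=dict(camera_matrix=d["K"],world_from_camera=d["T"])
f=lambda u,z: ray("",(u[0]/4+270-.4,u[1]/4+205-.4),z,i)
C=[f(u,45) for u in((126,102),(247,102),(243,248),(124,247))]
T=[f(u,4) for u in((130,537),(229,540))]
bot=[f(u,0) for u in((138,55),(246,57))]
print(np.array(C),np.array(T));c=np.mean(C,0);t=np.mean(T,0)
print(c,t,np.linalg.norm((t-c)[:2]),np.arctan2((t-c)[1],(t-c)[0]),np.mean(bot,0))
print("widths",np.linalg.norm(C[0]-C[1]),np.linalg.norm(C[1]-C[2]),np.linalg.norm(T[0]-T[1]))
```

```text
[[436.9046 137.4679  45.    ]
 [429.998  159.0329  45.    ]
 [457.9186 167.1914  45.    ]
 [464.8101 145.256   45.    ]] [[552.3349 168.6156   4.    ]
 [545.5657 191.6032   4.    ]]
[447.4078 152.2371  45.    ] [548.9503 180.1094   4.    ] 105.29833427182382 0.2678915858423676 [434.8895 147.9088   0.    ]
widths 22.643945227136253 29.08815613946187 23.963572646400586
```

The wedge's origin is at (447.4,152.2), yaw 0.268, with its tip 105.3 mm ahead, which matches the description. Descending on the block.

Run:
```python
from h import *
plan([447.4,152.2,70],0.268,n=4)
```

```text
pos [437.3 156.3 142.5] yaw 0.301 t 18.8 w 55.5 F [-0.3 -0.6  0.8]
[[-0.0021, -0.0017, 0.0181, 0.47], [-0.0021, -0.0017, 0.0181, 0.47], [-0.0021, -0.0017, 0.0181, 0.47], [-0.0021, -0.0017, 0.0181, 0.47]]
```

{"name": "arm_command", "arguments": {"commands": [-0.002,-0.002,0.016,0.5,-0.002,-0.002,0.018,0.5,-0.002,-0.001,0.018,0.5,-0.001,-0.001,0.012,0.4,0,0,0,0]}}

```text
clock: 19.3
position: [451.1, 149.1, 77.7]
ee_rot: [-0.129, 0.992, -0.012, 0.009]
contact_force: [-0.6, -1.0, 0.1]
gripper_width: 55.9
```

Run:
```python
from h import *
plan([447.4,152.2,11],0.268,n=5)
print(Ro.from_quat(arm.read_state()["ee_rot"]).as_matrix()[:,2])
```

```text
pos [451.1 149.1  77.7] yaw 0.259 t 19.3 w 55.9 F [-0.6 -1.   0.1]
[[0.0006, 0.0008, 0.0133, -0.1], [0.0006, 0.0008, 0.0133, -0.1], [0.0006, 0.0008, 0.0133, -0.1], [0.0005, 0.0008, 0.0133, -0.1], [0.0005, 0.0008, 0.0133, -0.1]]
[ 0.0203 -0.0214 -0.9996]
```

{"name": "arm_command", "arguments": {"commands": [0.002,0.002,0.012,-0.4,0.001,0.001,0.015,0,0.001,0.0005,0.015,0,0.001,0,0.01,0,0,0,0,0]}}

```text
clock: 19.8
position: [450.5, 150.1, 26.8]
ee_rot: [-0.131, 0.991, -0.011, 0.012]
contact_force: [-1.0, -0.8, 0.8]
gripper_width: 55.5
```

Run:
```python
from h import *
plan([447.4,152.2,11],0.268,n=1)
s,i,im=look("w13");cv2.imwrite("pics/w13c.png",cv2.resize(im[200:440,180:460],None,fx=2,fy=2)[:,:,::-1])
```

```text
pos [450.5 150.1  26.8] yaw 0.263 t 19.8 w 55.5 F [-1.  -0.8  0.8]
[[0.0025, 0.0028, 0.0158, -0.31]]
```

View pics/w13c.png

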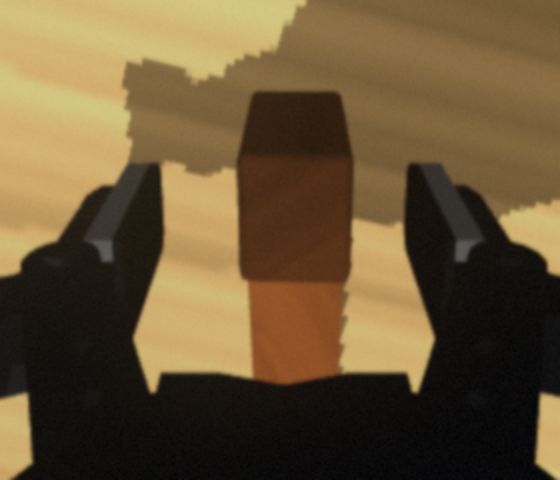

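The block sits at crop x≈295, with the jaw centre at 283. That agrees with the planned 2.8 mm shift.

{"name": "arm_command", "arguments": {"commands": [0.0025,0.0025,0.004,-0.3,0.001,0.001,0.005,0,0.0005,0,0.004,0,0,0,0.002,0,0,0,0,0]}}

```text
clock: 20.35
position: [447.9, 153.9, 13.3]
ee_rot: [-0.134, 0.991, -0.009, 0.015]
contact_force: [0.2, -0.5, 0.3]
gripper_width: 55.5
```

Run:
```python
from h import *
plan([447.4,152.2,11],0.268,n=1)
```

```text
pos [447.9 153.9  13.3] yaw 0.269 t 20.35 w 55.5 F [ 0.2 -0.5  0.3]
[[0.0009, -0.0015, 0.0023, 0.06]]
```

{"name": "arm_command", "arguments": {"commands": [0.0005,-0.001,0,0,0,0,0,0,0,0,0,0,0,0,0,0,0,0,0,0], "jaw": 0}}

```text
clock: 20.85
position: [447.8, 152.8, 13.6]
ee_rot: [-0.134, 0.991, -0.009, 0.015]
contact_force: [0.5, 0.2, -1.3]
gripper_width: 23.3
```

{"name": "arm_command", "arguments": {"commands": [0,0,0,0,0,0,-0.003,0,0,0,-0.005,0,0,0,-0.004,0,0,0,0,0]}}

```text
clock: 21.35
position: [447.1, 152.7, 26.4]
ee_rot: [-0.134, 0.991, -0.009, 0.014]
contact_force: [0.1, 0.6, -0.8]
gripper_width: 23.5
```

Run:
```python
from h import *
print(Ro.from_quat(arm.read_state()["ee_rot"]).as_matrix()[:,2])
plan([390,20,26],-0.222,n=5)
s,i,im=look("w14");cv2.imwrite("pics/w14c.png",im[:,:,::-1])
```

```text
[ 0.031  -0.0145 -0.9994]
pos [447.1 152.7  26.4] yaw 0.269 t 21.35 w 23.5 F [ 0.1  0.6 -0.8]
[[0.0181, -0.0226, 0.0001, 5.62], [0.0158, -0.0242, 0.0001, 5.62], [0.0133, -0.0257, 0.0001, 5.62], [0.0107, -0.0268, 0.0001, 5.62], [0.0081, -0.0278, 0.0001, 5.62]]
```

View pics/w14.png

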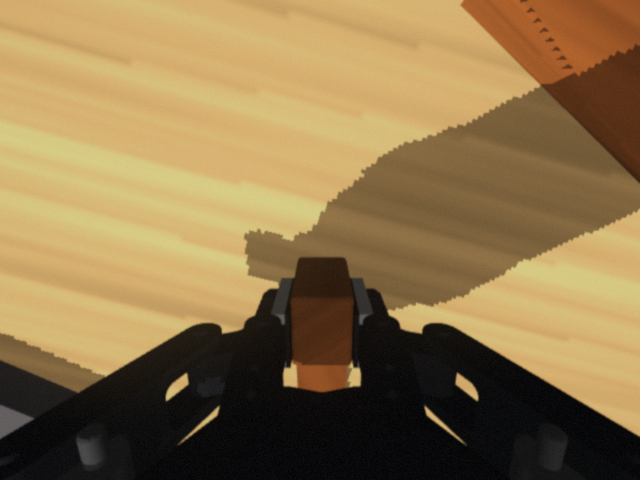

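The block is held squarely in the pads at (323,320). Next is the staging pose in front of the plate's middle, aligned with it.

{"name": "arm_command", "arguments": {"commands": [0.018,-0.023,0,5.6,0.016,-0.024,0,5.6,0.013,-0.026,0,5.6,0.011,-0.027,0,5.6,0.008,-0.028,0,5.6]}}

```text
clock: 21.9
position: [390.5, 19.2, 26.5]
ee_rot: [0.116, 0.993, -0.004, 0.019]
contact_force: [0.3, -0.8, -1.2]
gripper_width: 23.2
```

Run:
```python
from h import *
print(Ro.from_quat(arm.read_state()["ee_rot"]).as_matrix()[:,2])
plan([415,14.4,24],-0.222,n=4)
```

```text
[ 0.036  -0.0114 -0.9993]
pos [390.5  19.2  26.5] yaw -0.233 t 21.9 w 23.2 F [ 0.3 -0.8 -1.2]
[[-0.0062, 0.0003, 0.0006, -0.16], [-0.0062, 0.0002, 0.0006, -0.16], [-0.0062, 0.0002, 0.0006, -0.16], [-0.0062, 0.0002, 0.0006, -0.16]]
```

{"name": "arm_command", "arguments": {"commands": [-0.006,0,0.001,-0.2,-0.006,0,0.003,-0.2,-0.006,0,0.003,-0.2,-0.003,0,0.002,0,0,0,0,0]}}

```text
clock: 22.4
position: [411.6, 12.3, 17.5]
ee_rot: [0.112, 0.994, -0.004, 0.018]
contact_force: [0.8, -0.3, -1.2]
gripper_width: 22.9
```

Run:
```python
from h import *
s,i,im=look("w15")
print(s["position"],s["contact_force"],yawof(s["ee_rot"]),Ro.from_quat(s["ee_rot"]).as_matrix()[:,2])
t=arm.get_image("top");sc=arm.get_image("scene")
for c in("top","scene"):
  for n in("wedge_tip","wedge","front_edge"):
    for r in arm.place_of(c,n): print(c,n,r["confidence"],w(c,r["centre"]))
cv2.imwrite("pics/s15.png",cv2.resize(sc[150:340,220:460],None,fx=3,fy=3,interpolation=cv2.INTER_CUBIC)[:,:,::-1])
cv2.imwrite("pics/t15.png",cv2.resize(t[150:350,200:420],None,fx=3,fy=3,interpolation=cv2.INTER_CUBIC)[:,:,::-1])
```

```text
[411.5781  12.2872  17.5323] [ 0.7528 -0.2623 -1.192 ] -0.2242380366579185 [ 0.0348 -0.0119 -0.9993]
top wedge_tip 0.93 [341.8861 297.8823  -2.2284]
top wedge_tip 0.91 [510.6321  -9.5879   5.6355]
top wedge_tip 0.68 [ 420.0169 -103.8952    0.2116]
top wedge_tip 0.43 [589.2879   5.876   19.6225]
top wedge 0.3 [541.0698 -15.2148  15.5545]
top front_edge 0.28 [588.2402   4.2618  19.1463]
scene wedge_tip 0.91 [513.1645  -8.129    9.8029]
scene wedge_tip 0.79 [ 420.5758 -103.9243    1.9712]
scene wedge 0.93 [349.1156 -63.1927  -0.8434]
scene wedge 0.73 [288.0027 159.8045   3.3616]
scene wedge 0.61 [409.7221  13.1933   4.0858]
scene front_edge 0.96 [543.3483 -16.4096  16.4897]
scene front_edge 0.4 [632.1354 -70.872   20.4931]
```

View pics/s15.png

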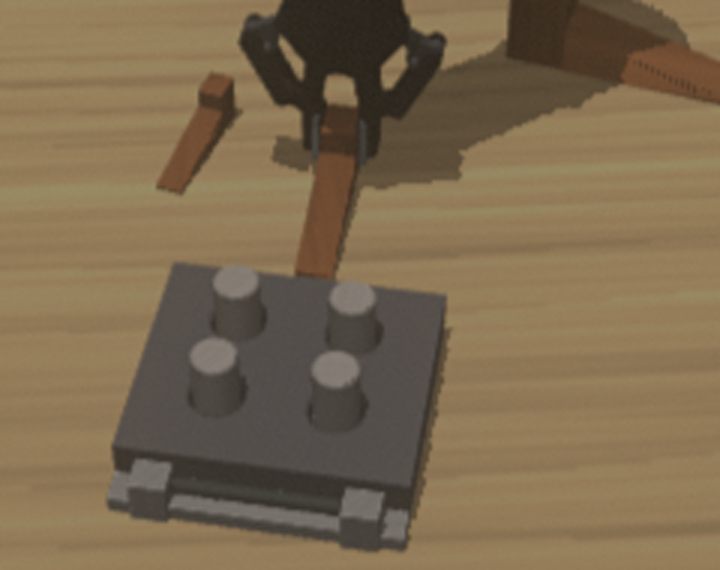

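View pics/t15.png

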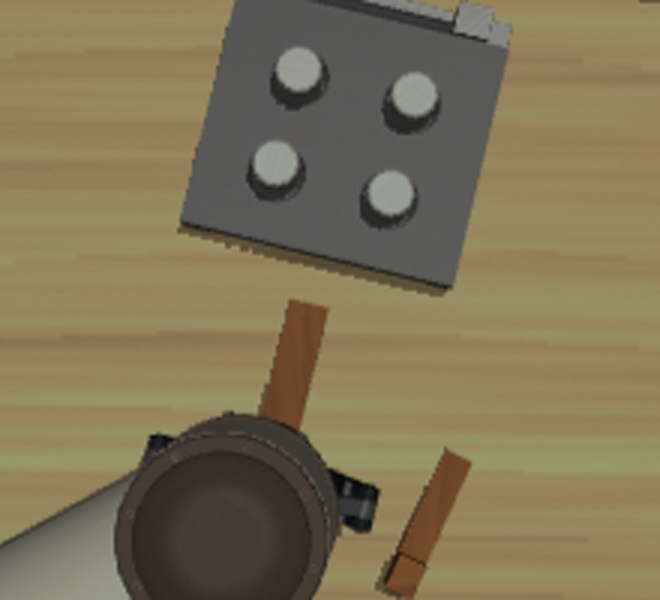

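The tip is in front of the plate's middle at (309,303) in the top crop. The front edge's middle is at (314,260), so the axis is about 3 mm too far right. I'll shift +3 mm and set the wedge down.

{"name": "arm_command", "arguments": {"commands": [0,0.003,0.002,0.1,0,0,0.002,0,0,0,0.002,0,0,0,0,0,0,0,0,0]}}

```text
clock: 23.35
position: [412.0, 15.3, 13.7]
ee_rot: [0.112, 0.994, -0.004, 0.019]
contact_force: [-0.1, -0.1, -0.8]
gripper_width: 22.8
```

```bash
cat >> h.py <<'E'
def st():
    s=arm.read_state();p=s["position"];e=np.array([542.3,-14.3]);u=np.array([np.cos(-.222),np.sin(-.222)])
    v=p[:2]-e;print("t",s["clock"],"pos",p.round(1),"F",s["contact_force"].round(1),"yaw",round(yawof(s["ee_rot"]),3),"tz",Ro.from_quat(s["ee_rot"]).as_matrix()[:,2].round(3),"w",round(s["gripper_width"],1))
    print("tip past edge",round(v@u+105,1),"lateral",round(-u[1]*v[0]+u[0]*v[1],1))
E
python3 -c "
from h import *
st()"
```

```text
t 23.35 pos [412.   15.3  13.7] F [-0.1 -0.1 -0.8] yaw -0.225 tz [ 0.036 -0.012 -0.999] w 22.8
tip past edge -28.7 lateral 0.1
```

{"name": "arm_command", "arguments": {"commands": [-0.01,0,0.001,0,-0.01,0,0.001,0,-0.01,0,0.0005,0,-0.01,0,0.0005,0,0,0,0,0]}}

```text
clock: 23.85
position: [446.6, 3.8, 13.4]
ee_rot: [0.112, 0.994, -0.007, 0.013]
contact_force: [1.4, -0.1, 1.1]
gripper_width: 23.0
```

```bash
python3 -c "
from h import *
st()"
```

```text
t 23.85 pos [446.6   3.8  13.4] F [ 1.4 -0.1  1.1] yaw -0.224 tz [ 0.023 -0.018 -1.   ] w 23.0
tip past edge 7.7 lateral -3.4
```

{"name": "arm_command", "arguments": {"commands": [-0.006,0.002,0.0003,0,-0.006,0.001,0.0003,0,-0.006,0.001,0.0002,0,-0.003,0,0,0,0,0,0,0]}}

```text
clock: 24.35
position: [464.2, 1.0, 13.7]
ee_rot: [0.113, 0.994, -0.009, 0.008]
contact_force: [-2.4, -1.3, 3.6]
gripper_width: 23.5
```

```bash
python3 -c "
from h import *
st()"
```

```text
t 24.35 pos [464.2   1.   13.7] F [-2.4 -1.3  3.6] yaw -0.226 tz [ 0.014 -0.021 -1.   ] w 23.5
tip past edge 25.5 lateral -2.3
```

{"name": "arm_command", "arguments": {"commands": [-0.004,0.001,0,0,-0.004,0.001,0,0,-0.004,0,0,0,-0.002,0,0,0,0,0,0,0]}}

```text
clock: 24.85
position: [472.7, -1.0, 13.7]
ee_rot: [0.113, 0.993, -0.011, 0.003]
contact_force: [-0.1, -0.8, 4.0]
gripper_width: 23.4
```

```bash
python3 -c "
from h import *
st()"
```

```text
t 24.85 pos [472.7  -1.   13.7] F [-0.1 -0.8  4. ] yaw -0.227 tz [ 0.003 -0.023 -1.   ] w 23.4
tip past edge 34.2 lateral -2.4
```

{"name": "arm_command", "arguments": {"commands": [-0.005,0.001,0,0,-0.005,0.001,0,0,-0.005,0,0,0,-0.003,0,0,0,0,0,0,0]}}

```text
clock: 25.35
position: [478.2, -4.5, 13.7]
ee_rot: [0.114, 0.993, -0.015, -0.009]
contact_force: [1.3, -1.8, 1.1]
gripper_width: 23.1
```

```bash
python3 -c "
from h import *
st()
sc=arm.get_image('scene');cv2.imwrite('pics/s16.png',cv2.resize(sc[150:340,220:460],None,fx=3,fy=3,interpolation=cv2.INTER_CUBIC)[:,:,::-1])
"
```

```text
t 25.35 pos [478.2  -4.5  13.7] F [ 1.3 -1.8  1.1] yaw -0.229 tz [-0.021 -0.027 -0.999] w 23.1
tip past edge 40.3 lateral -4.5
```

View pics/s16.png

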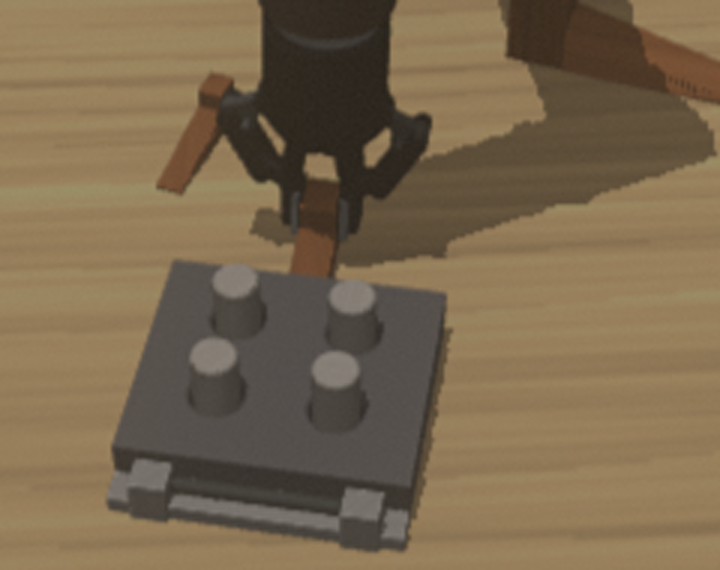

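The wedge is under the edge. Force relaxes after each row because the target resets. I'll push in single larger steps and measure the plate's lift by image comparison against the earlier picture.

{"name": "arm_command", "arguments": {"commands": [-0.01,0.003,0,0.3,0,0,0,0,0,0,0,0,0,0,0,0,0,0,0,0]}}

```text
clock: 25.9
position: [483.2, -5.2, 13.5]
ee_rot: [0.118, 0.993, -0.017, -0.015]
contact_force: [-1.8, 0.5, 5.5]
gripper_width: 23.1
```

```bash
cat >> h.py <<'E'
def lift(new):
    """ECC shift (scene px) of the front slug tops and front edge against s15"""
    a=cv2.cvtColor(cv2.imread("pics/s15.png"),cv2.COLOR_BGR2GRAY).astype(np.float32);b=cv2.cvtColor(cv2.imread(new),cv2.COLOR_BGR2GRAY).astype(np.float32)
    e=np.array([542.3,-14.3]);u=np.array([np.cos(-.222),np.sin(-.222)]);n=np.array([-u[1],u[0]])
    for name,(x0,x1,y0,y1) in dict(fl=(325,385,272,350),fr=(208,268,258,340),rl=(308,365,345,430),rr=(185,245,332,410),hinge=(100,415,458,555)).items():
        M=np.eye(2,3,dtype=np.float32)
        m=np.zeros_like(a,np.uint8);m[y0:y1,x0:x1]=255
        try:
            cc,M=cv2.findTransformECC(a,b,M,cv2.MOTION_TRANSLATION,(3,200,1e-5),m,3);print(name,round(cc,3),(M[:,2]/3).round(2))
        except Exception as ex: print(name,"fail")
    # expected shift per joint angle of the front slugs
    for th in(.012,.027,.05):
        h=e+150*u;out=[]
        for fxx in(-31,29):
            for z in(68,):
                r=75-fxx;P0=np.array([*(h-r*u),z]);zz=z-12
                P1=np.array([*(h-u*(r*np.cos(th)-zz*np.sin(th))),12+r*np.sin(th)+zz*np.cos(th)])
                out.append((proj("scene",P1)-proj("scene",P0)).round(2))
        print(th,"front/rear expected",out)
E
python3 -c "
from h import *
st()
sc=arm.get_image('scene');cv2.imwrite('pics/s17.png',cv2.resize(sc[150:340,220:460],None,fx=3,fy=3,interpolation=cv2.INTER_CUBIC)[:,:,::-1])
lift('pics/s16.png');lift('pics/s17.png')
"
```

```text
t 25.9 pos [483.2  -5.2  13.5] F [-1.8  0.5  5.5] yaw -0.237 tz [-0.034 -0.03  -0.999] w 23.1
tip past edge 45.3 lateral -4.2
fl 0.994 [-0.07 -0.23]
fr 0.994 [-0.18 -0.4 ]
rl 0.997 [-0.06  0.09]
rr 0.997 [-0.04  0.05]
hinge 0.999 [-0.  0.]
0.012 front/rear expected [array([-0.09, -0.24]), array([-0.09,  0.07])]
0.027 front/rear expected [array([-0.2 , -0.52]), array([-0.19,  0.18])]
0.05 front/rear expected [array([-0.37, -0.92]), array([-0.36,  0.35])]
fl 0.967 [-0.07 -0.09]
fr 0.99 [-0.23 -0.5 ]
rl 0.996 [-0.08  0.11]
rr 0.996 [-0.09  0.1 ]
hinge 0.999 [-0.01  0.01]
0.012 front/rear expected [array([-0.09, -0.24]), array([-0.09,  0.07])]
0.027 front/rear expected [array([-0.2 , -0.52]), array([-0.19,  0.18])]
0.05 front/rear expected [array([-0.37, -0.92]), array([-0.36,  0.35])]
```

Lift is visible and agrees with the geometry: tip 45 mm past the edge, joint about 0.022. One small push more, to about 4 mm.

{"name": "arm_command", "arguments": {"commands": [-0.006,0.001,0,0.3,0,0,0,0,0,0,0,0,0,0,0,0,0,0,0,0]}}

```text
clock: 26.45
position: [485.7, -6.3, 13.6]
ee_rot: [0.121, 0.992, -0.018, -0.019]
contact_force: [-2.2, 0.3, 5.1]
gripper_width: 23.2
```

```bash
python3 -c "
from h import *
st()
sc=arm.get_image('scene');cv2.imwrite('pics/s18.png',cv2.resize(sc[150:340,220:460],None,fx=3,fy=3,interpolation=cv2.INTER_CUBIC)[:,:,::-1])
lift('pics/s18.png')
s,i,im=look('w18');st()
"
```

```text
t 26.45 pos [485.7  -6.3  13.6] F [-2.2  0.3  5.1] yaw -0.243 tz [-0.041 -0.032 -0.999] w 23.2
tip past edge 48.0 lateral -4.6
fl 0.888 [-0.17  0.21]
fr 0.987 [-0.28 -0.65]
rl 0.996 [-0.11  0.12]
rr 0.996 [-0.17  0.14]
hinge 0.999 [-0.01  0.01]
0.012 front/rear expected [array([-0.09, -0.24]), array([-0.09,  0.07])]
0.027 front/rear expected [array([-0.2 , -0.52]), array([-0.19,  0.18])]
0.05 front/rear expected [array([-0.37, -0.92]), array([-0.36,  0.35])]
t 26.55 pos [485.7  -6.3  13.6] F [-2.2  0.3  4.2] yaw -0.243 tz [-0.041 -0.032 -0.999] w 23.5
tip past edge 48.1 lateral -4.6
```

View pics/s18.png

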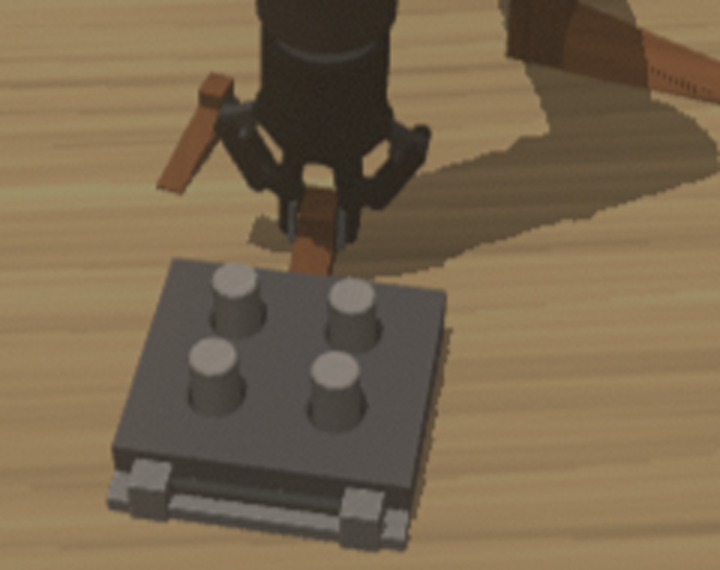

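View pics/w18.png

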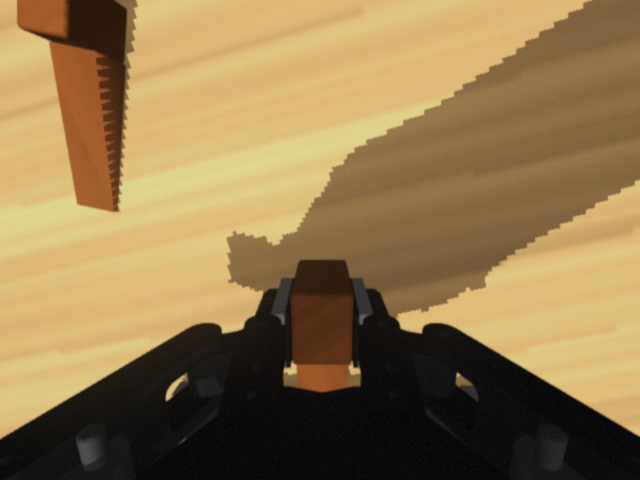

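The plate sits about 4 mm up: tip 48 mm past the edge, and the image shifts give a joint of 0.02–0.035 rad. The wedge is gripped (23 mm, Fz about 4–5 N), the slugs are in place and the gripper is clear of the plate. Handing in.

```bash
python3 -c "
from h import *
print(arm.job_done());st()"
```

```text
the job is handed in; nothing more can be done
None
the job is handed in; nothing more can be done
```

I put both spare slugs into the two left pockets, front and rear, then slid the middle-sized wedge under the plate's front edge. I handed in at about 26.6 s of the 61 s, still holding the wedge. No verdict is reported.

**Last checks**
- **Slugs:** all four stand in their pockets in the last scene picture, including the two that were already seated.
- **Lift:** the wedge's tip was 48.0–48.1 mm past the front edge, which by geometry is about 4 mm (0.027 rad). Image shifts of three slugs gave about 0.016–0.034 rad. The front-left slug's shift disagreed and matched poorly (0.888, probably the gripper's shadow), so I left it out.
- **Wedge:** it was held with the pads 23 mm apart and the fingertips at the same height as when I gripped it, so I take it as flat on the bench. I did not measure its tilt or the grip force directly.
- **Plate contact:** the gripper looked clear of the plate and base in the last scene picture; I did not measure this contact.
- **Other things:** I did not check the spool, driver and bottle one by one at the end; no move was planned near them. The small wedge had not moved.

**Off target:** the wedge ended about 4.6 mm to the right of the edge's middle. The tool had tilted by about 0.05 rad by the end.

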